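# Pack the parts cups away at the puncture stall

### The arm

A 6-joint arm with a two-finger parallel gripper is mounted at the origin on the work surface. World frame = base frame: x ahead of the robot, y to its left, z up, the work surface at z = 0. Lengths are in m, angles in rad, forces in N, time in s.
With the tool pointing down it reaches from about 0.25 to 0.775 m from the base axis. Payload 4 kg.
Tool frame: the origin (TCP) lies on the front face of the gripper's body, between the roots of the fingers; the fingertips stand 97 mm ahead of it and the grasp point (between the pads) lies 78 mm ahead of it; z points along the fingers, y is the line along which they close (so a half turn about z gives the same grasp; the last joint's range is limited). The gripper opens to 94 mm and grips with 3 to 60 N. Pads are 16 mm wide; open, the fingers measure 119 mm over their backs; the gripper's body (75 mm by 177 mm) begins 78 mm behind the grasp point.
Start: joints at [1.094, 0.087, 1.371, -0, 1.684, -0.103], TCP at [0.201, 0.512, 0.303] pointing down, gripper open.
Joint ranges: [-3.1, 3.1], [-0.76, 2.03], [0.27, 2.55], [-1.08, 4.22], [0.17, 2.65], [-2.57, 2.57]. Speed limits (rad/s): [2.79, 2.79, 3.14, 3.14, 3.14, 3.14].

### API

Orientations are given as a unit quaternion [x, y, z, w].
In Python, from cell import read_state, viewer, job gives the robot as it stands.
- The arm moves only by the tool play_rows, never from a script. Its argument "motion" is one flat list of numbers, 7 for each row, row after row: the shift along the tool's x, y, z in m, then the turn, a rotation vector about the tool's x, y, z in rad, then the finger opening in m, from 0 to 0.094. A call has 1 to 10 rows; each row is the pose to reach, as a shift and turn from the pose commanded when the call began, along the tool's axes at that moment; what a row does not reach only later rows make up. A row lasts 1/12 s, in which the tool goes at most 41.7 mm and 7.16 degrees, less where a joint would pass 70% of its speed; a pose out of reach is approached as far as the arm can. A call with a gripper value outside its range is refused whole. The fingers move at their own pace and stop on an object; "force" is the grip in N (left out, the last holds). Time passes only in rows, so rows that repeat a pose let the fingers close. It gives the time, the measured TCP pose, the force, the opening and the grip force at its end, in the units of the state.
- read_state(): the state, without advancing time (a new reading comes with each control period).
- viewer.camera(name): name is "side" or "top"; returns the picture (420x560x3 uint8, red, green, blue); there is no depth.
- viewer.camera_info(name): a dict with "K" (3x3 intrinsics, pixels), "k1" (the pictures are not rectified: a ray, as slopes to the right and down, at radius r is drawn at 1 + k1 r^2 times it, then the intrinsics apply), "eye" and "orientation" of the camera in the world. Camera axes: x right, y down, z forward; pixel columns grow to the right and rows downward; lengths in m; the calibration is good to about 2 mm. A picture is of the moment at which its call begins. camera_info takes no time and is no camera call.
- job.sign_off(): hands the job in; it is judged then, once.
The state is a dict: "t": time; "joint_pos": joint angles; "joint_velocities": joint speeds; "tau": joint torques, N m; "tool_pos": TCP position; "ee_rot": TCP orientation; "ft_force": force on the tool from outside, world axes, zero at the start; "ft_torque": the same for the moment, N m; "opening": finger opening in m; "gripper_force": force on a finger pad.
Only numpy, scipy, OpenCV 4.12 (cv2) and the standard library are available. Lean on these libraries where they do the work, as an engineer would, in place of code of your own. Each camera call takes 0.05 s, during which the arm holds its last target. There are 200 camera calls.

### The job

Pack up for the evening: lift the lid of the blue toolbox right back until it rests on its stop by itself, stow the white enamel parts cups in the box nested upright inside one another in size order (largest outermost), and lay the square spoke wrench flat on the floor of the box beside them. When all is in, lower the lid gently until it is fully shut, never letting it slam, and leave everything else on the bench where it is.

Things in the scene. Friction and masses are not known exactly. Their poses are not given: they have to be found in the camera images.
- toolbox: blue sheet-steel toolbox fixed to the bench; body 150 (its x) x 270 (its y) x 50 mm high, walls and floor 4 mm thick, so the inner floor is 4 mm above the bench and the inside 142 x 262 mm. Origin: centre of its underside; its -x side is the front, facing the robot; z up
- lid (a joint): hinge angle of the toolbox lid, rad: 0 shut, 1.75 lying back on its stop (100 degrees open). The lid is a pan 150 x 270 mm and 32 mm deep, 0.5 kg, hinged along the far (+x) top edge of the box; a free hinge: below about 1.1 rad it falls shut if let go, beyond about 1.4 rad it falls open onto the stop and stays there. Shut, the lid's underside is 79 mm above the bench
- lid_handle (a point): middle of the lid's handle, a round steel bar 10 mm thick and 90 mm free length between two posts, parallel to the hinge, 36 mm above the lid's top face near its front edge (16 mm behind that edge); it moves with the lid. With the lid shut it is 134 mm in front of the hinge and 68 mm higher than the hinge (118 mm above the bench). The axes of the point turn with the lid
- lid_hinge (a point): middle of the lid's hinge line, on the far top edge of the box, 50 mm above the bench; y along the hinge line
- cup1: open white enamel cup with a blue rim, size 1 of 5 (1 is the largest), may be absent: outer diameter 70 mm at the rim, 64 mm at the base, 46 mm tall, wall 2 mm, floor 4 mm thick, no handle, 90 g or so; stands upright on the bench; origin: centre of its underside, z up through its mouth. Seated straight in the next larger cup present it stands 4 mm higher than that cup
- cup2: open white enamel cup with a blue rim, size 2 of 5 (1 is the largest), may be absent: outer diameter 60.5 mm at the rim, 54.5 mm at the base, 46 mm tall, wall 2 mm, floor 4 mm thick, no handle, 78 g or so; stands upright on the bench; origin: centre of its underside, z up through its mouth. Seated straight in the next larger cup present it stands 4 mm higher than that cup
- cup3: open white enamel cup with a blue rim, size 3 of 5 (1 is the largest), may be absent: outer diameter 51 mm at the rim, 45 mm at the base, 46 mm tall, wall 2 mm, floor 4 mm thick, no handle, 66 g or so; stands upright on the bench; origin: centre of its underside, z up through its mouth. Seated straight in the next larger cup present it stands 4 mm higher than that cup
- cup4: open white enamel cup with a blue rim, size 4 of 5 (1 is the largest), may be absent: outer diameter 41.5 mm at the rim, 35.5 mm at the base, 46 mm tall, wall 2 mm, floor 4 mm thick, no handle, 54 g or so; stands upright on the bench; origin: centre of its underside, z up through its mouth. Seated straight in the next larger cup present it stands 4 mm higher than that cup
- cup5: open white enamel cup with a blue rim, size 5 of 5 (1 is the largest), may be absent: outer diameter 32 mm at the rim, 26 mm at the base, 46 mm tall, wall 2 mm, floor 4 mm thick, no handle, 42 g or so; stands upright on the bench; origin: centre of its underside, z up through its mouth. Seated straight in the next larger cup present it stands 4 mm higher than that cup
- wrench: square dark steel spoke wrench, a plate 36 x 36 x 10 mm with a slot in each side, lying flat, about 50 g; origin: centre of its underside, x and y along its sides
- pedal: black iron bicycle pedal, 77 x 88 mm and 28 mm high, a bystander; origin: centre of its underside
- jar: closed green plastic jar of valve caps, 56 mm diameter, 62 mm high, a bystander; origin: centre of its underside
- bell: brass bell dome, 54 mm diameter, 30 mm high, a bystander standing among the cups; origin: centre of its underside
- tyre_lever: red plastic tyre lever, 100 x 16 x 8 mm, a bystander; origin: centre of its underside, x along it
- oil: yellow oil bottle, 44 mm diameter, 110 mm high, a bystander; origin: centre of its underside
- cog: dark steel sprocket ring, 72 mm diameter, 6 mm high, a bystander; origin: centre of its underside
Not all that is in view belongs to the job. Leave any black look-alike of the cup1 alone.

How it is judged:
On the way, in this order (a step that is already met when the one before it is completed fails the run):
1. the lid lies back on its stop (within 0.06 rad), let go of (value of joint lid above 1.69 rad and contact force between the arm and toolbox below 0.3 N), for 0.3 s.
2. with the lid still open, every cup present is nested upright in the next larger one inside the toolbox and the spoke wrench lies flat on its floor (x of cup1 in the frame of toolbox between -0.075 and 0.075 m and y of cup1 in the frame of toolbox between -0.135 and 0.135 m and z of cup1 in the frame of toolbox between 0 and 0.03 m and angle between each of cup1, cup2, cup3, cup4, cup5's own z axis and vertical below 0.15 rad and linear speed of each of cup1, cup2, cup3, cup4, cup5, wrench below 0.05 m/s and x of cup2 in the frame of toolbox between -0.075 and 0.075 m and y of cup2 in the frame of toolbox between -0.135 and 0.135 m and z of cup2 in the frame of toolbox between 0 and 0.03 m and x of cup3 in the frame of toolbox between -0.075 and 0.075 m and y of cup3 in the frame of toolbox between -0.135 and 0.135 m and z of cup3 in the frame of toolbox between 0 and 0.03 m and x of cup4 in the frame of toolbox between -0.075 and 0.075 m and y of cup4 in the frame of toolbox between -0.135 and 0.135 m and z of cup4 in the frame of toolbox between 0 and 0.03 m and x of cup5 in the frame of toolbox between -0.075 and 0.075 m and y of cup5 in the frame of toolbox between -0.135 and 0.135 m and z of cup5 in the frame of toolbox between 0 and 0.03 m and horizontal distance between each of cup2, cup3, cup4, cup5 and cup1 below 0.017 m and z of cup2 in the frame of cup1 between 0.002 and 0.024 m and z of cup3 in the frame of cup1 between 0.002 and 0.024 m and z of cup4 in the frame of cup1 between 0.002 and 0.024 m and z of cup5 in the frame of cup1 between 0.002 and 0.024 m and horizontal distance between each of cup3, cup4, cup5 and cup2 below 0.017 m and z of cup3 in the frame of cup2 between 0.002 and 0.024 m and z of cup4 in the frame of cup2 between 0.002 and 0.024 m and z of cup5 in the frame of cup2 between 0.002 and 0.024 m and horizontal distance between each of cup4, cup5 and cup3 below 0.017 m and z of cup4 in the frame of cup3 between 0.002 and 0.024 m and z of cup5 in the frame of cup3 between 0.002 and 0.024 m and horizontal distance between cup5 and cup4 below 0.017 m and z of cup5 in the frame of cup4 between 0.002 and 0.024 m and x of wrench in the frame of toolbox between -0.075 and 0.075 m and y of wrench in the frame of toolbox between -0.135 and 0.135 m and z of wrench in the frame of toolbox between 0 and 0.018 m and value of joint lid above 1.5 rad), for 0.3 s.
At the end, for the whole second after the job is handed in: Lid shut (within 0.04 rad); in the box every cup is upright (0.15 rad), its axis within 17 mm of every larger cup's and its base 2 to 24 mm above theirs, none more than 30 mm above the bench; the wrench lies flat on the box floor; all at rest (x of cup1 in the frame of toolbox between -0.075 and 0.075 m and y of cup1 in the frame of toolbox between -0.135 and 0.135 m and z of cup1 in the frame of toolbox between 0 and 0.03 m and angle between each of cup1, cup2, cup3, cup4, cup5's own z axis and vertical below 0.15 rad and linear speed of each of cup1, cup2, cup3, cup4, cup5, wrench below 0.05 m/s and x of cup2 in the frame of toolbox between -0.075 and 0.075 m and y of cup2 in the frame of toolbox between -0.135 and 0.135 m and z of cup2 in the frame of toolbox between 0 and 0.03 m and x of cup3 in the frame of toolbox between -0.075 and 0.075 m and y of cup3 in the frame of toolbox between -0.135 and 0.135 m and z of cup3 in the frame of toolbox between 0 and 0.03 m and x of cup4 in the frame of toolbox between -0.075 and 0.075 m and y of cup4 in the frame of toolbox between -0.135 and 0.135 m and z of cup4 in the frame of toolbox between 0 and 0.03 m and x of cup5 in the frame of toolbox between -0.075 and 0.075 m and y of cup5 in the frame of toolbox between -0.135 and 0.135 m and z of cup5 in the frame of toolbox between 0 and 0.03 m and horizontal distance between each of cup2, cup3, cup4, cup5 and cup1 below 0.017 m and z of cup2 in the frame of cup1 between 0.002 and 0.024 m and z of cup3 in the frame of cup1 between 0.002 and 0.024 m and z of cup4 in the frame of cup1 between 0.002 and 0.024 m and z of cup5 in the frame of cup1 between 0.002 and 0.024 m and horizontal distance between each of cup3, cup4, cup5 and cup2 below 0.017 m and z of cup3 in the frame of cup2 between 0.002 and 0.024 m and z of cup4 in the frame of cup2 between 0.002 and 0.024 m and z of cup5 in the frame of cup2 between 0.002 and 0.024 m and horizontal distance between each of cup4, cup5 and cup3 below 0.017 m and z of cup4 in the frame of cup3 between 0.002 and 0.024 m and z of cup5 in the frame of cup3 between 0.002 and 0.024 m and horizontal distance between cup5 and cup4 below 0.017 m and z of cup5 in the frame of cup4 between 0.002 and 0.024 m and x of wrench in the frame of toolbox between -0.075 and 0.075 m and y of wrench in the frame of toolbox between -0.135 and 0.135 m and z of wrench in the frame of toolbox between 0 and 0.018 m and value of joint lid below 0.04 rad); the robot touches nothing.
It fails at once if the lid drops shut (closing faster than 2.5 rad/s) (velocity of joint lid below -2.5 rad/s and value of joint lid below 1.3 rad).
It fails at once if a bystander (pedal, jar, bell, tyre lever, oil bottle, sprocket) is shoved more than 5 cm, or the jar, bottle or bell is knocked over (distance of any of pedal, jar, bell, tyre_lever, oil, cog from where it was at the start of the episode above 0.05 m or angle between any of jar, oil, bell's own z axis and vertical above 0.8 rad).
Of cup1, cup2, cup3, cup4, cup5 only 3 to 5 are there at a start; the rules pass over those that are not, and their reading is None.
At some moment in a run one of cup1, cup2, cup3, wrench may be knocked a few centimetres aside while the robot is not near it.
It also fails if it takes over 210 s, if anything falls off the work surface, if the arm or the gripper's body presses on something with over 40 N, if the wrist force passes 120 N, or if a joint passes its speed limit or range.

## Working session

There is one attempt and no reset: what is moved stays moved. The work goes in short steps, Python scripts to look and compute and a tool call to move; the robot and the scene stay as the last step left them, time stands still between calls to the robot, and variables do not carry over. Pictures are saved under pics/ and viewed, at most 14 in all, crops included, and the job is handed in when it is done.

Besides the shell and the picture viewer there is one more tool, called after "Emit:" by a JSON object that holds its "method" and its "body", one argument or row to a line. play_rows: Moves the arm, as the interface text tells. Its arguments: {"type":"object","properties":{"motion":{"type":"array","items":{"type":"number"}},"force":{"type":"number"}},"required":["motion"]}

```bash
mkdir -p pics; ls; python3 - <<'E'
from cell import read_state, viewer, job
import cv2
for n in ("top","side"):
    im=viewer.camera(n); cv2.imwrite(f"pics/{n}0.png",im[:,:,::-1]); print(n,viewer.camera_info(n))
print(read_state())
E
```

```text
pics
top {'K': array([[444.93405211,   0.        , 285.93941694],
       [  0.        , 444.93405211, 210.13009508],
       [  0.        ,   0.        ,   1.        ]]), 'k1': 0.02016527443216064, 'eye': array([0.33919408, 0.02944889, 1.23197437]), 'orientation': array([ 0.70728393, -0.70344956,  0.05280932, -0.04603624])}
side {'K': array([[427.04829568,   0.        , 282.6081657 ],
       [  0.        , 427.04829568, 208.32140918],
       [  0.        ,   0.        ,   1.        ]]), 'k1': -0.09608919095868826, 'eye': array([ 0.00263318, -0.98144925,  0.94491623]), 'orientation': array([ 0.87168474, -0.21118553,  0.09848313, -0.43112348])}
{'t': 0.1, 'joint_pos': array([ 1.09389399e+00,  8.79069168e-02,  1.37206921e+00,  6.70435909e-06,
        1.68360007e+00, -1.03092234e-01]), 'joint_velocities': array([ 0.00122258, -0.00125705, -0.0036108 , -0.00095711, -0.00106199,
        0.00097021]), 'tau': array([ 3.51968425e-03, -3.41250122e+01, -3.03303194e+01,  7.20219570e-02,
        3.03411449e-02, -6.34711773e-05]), 'tool_pos': array([0.2007054 , 0.51175943, 0.30162412]), 'ee_rot': array([ 1.85818283e-01,  9.82583626e-01, -9.49408041e-04, -2.86789097e-04]), 'ft_force': array([-0.03250852, -0.77791699, -0.14617783]), 'ft_torque': array([-0.01815288, -0.01108146,  0.01667454]), 'gripper_force': 0.0, 'opening': 0.09417218321094384}
```

View pics/top0.png

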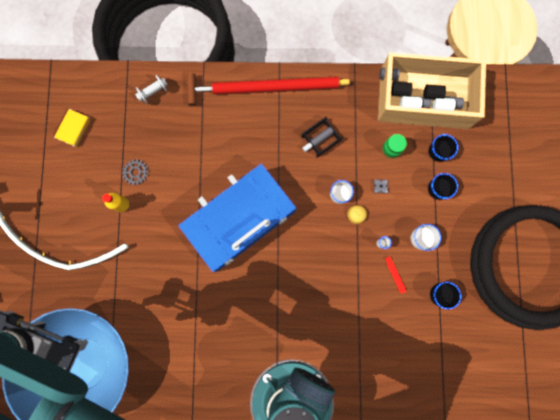

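View pics/side0.png

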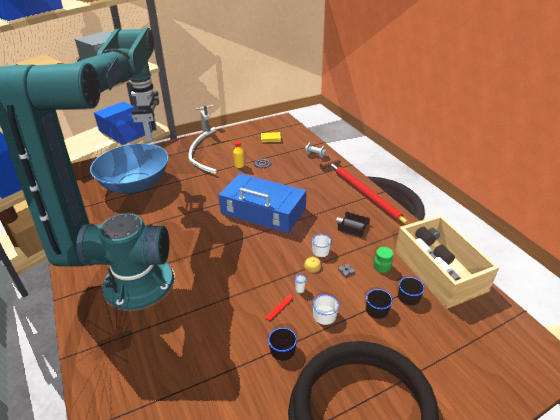

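The white cups are at about (342,191), (384,242) and (426,237), and the wrench is at (381,186). The black look-alikes are at (445,147), (444,186) and (447,295). I'll enlarge that area to confirm, and measure at the same time.

```bash
cat > h.py <<'E'
import numpy as np, cv2
from cell import read_state, viewer, job
from scipy.spatial.transform import Rotation as R
def ray(n,px):
    c=viewer.camera_info(n); K=c["K"]
    d=np.array([(px[0]-K[0,2])/K[0,0],(px[1]-K[1,2])/K[1,1]]); s=d.copy()
    for _ in range(20): s=d/(1+c["k1"]*(s@s))
    return c["eye"],R.from_quat(c["orientation"]).apply([s[0],s[1],1])
def on(n,px,z):
    e,d=ray(n,px); return e+d*(z-e[2])/d[2]
def px(n,p):
    c=viewer.camera_info(n); v=R.from_quat(c["orientation"]).inv().apply(np.array(p)-c["eye"])
    s=v[:2]/v[2]; s=s*(1+c["k1"]*(s@s)); K=c["K"]
    return np.array([K[0,0]*s[0]+K[0,2],K[1,1]*s[1]+K[1,2]])
def cam(n): return viewer.camera(n)[:,:,::-1].copy()
def crop(im,x,y,w,h,f,name): cv2.imwrite("pics/"+name,cv2.resize(im[y:y+h,x:x+w],None,fx=f,fy=f,interpolation=cv2.INTER_CUBIC))
def blobs(im,f,amin=15):
    hsv=cv2.cvtColor(im,cv2.COLOR_BGR2HSV); m=f(hsv).astype(np.uint8)
    n,l,s,c=cv2.connectedComponentsWithStats(m)
    return [(c[i].round(1),s[i]) for i in range(1,n) if s[i,4]>=amin],l
E
python3 - <<'E'
from h import *
im=cv2.imread("pics/top0.png")
crop(im,290,120,190,200,3,"crop0.png")
print("toolbox/blue")
H,l=blobs(im,lambda h:(h[...,0]>100)&(h[...,0]<125)&(h[...,1]>120)&(h[...,2]>60),25)
for c,s in H: print(c,s,on("top",c,0.046)[:2].round(4))
print("white")
H,l=blobs(im[120:320,290:480],lambda h:(h[...,1]<60)&(h[...,2]>120),15)
for c,s in H: print(c+[290,120],s,on("top",c+[290,120],0.046)[:2].round(4))
E
```

```text
toolbox/blue
[443.8 147.6] [431 134  28  26 213] [ 0.6824 -0.4145]
[236.6 216.8] [ 179  165  117  106 5827] [0.4874 0.1507]
[443.  186.9] [430 174  28  25 212] [ 0.5725 -0.4076]
[446.  294.4] [433 282  29  27 210] [ 0.2856 -0.4024]
[ 94.4 353.1] [  37  310   91  103 4173] [0.135  0.5053]
[ 53.7 339.2] [ 45 336  17   7  31] [0.1694 0.6105]
[ 20.4 400.2] [  4 379  38  41 878] [0.0223 0.6801]
white
[316.1 139.7] [ 13   9  29  22 136] [ 0.7026 -0.0637]
[380.6 186. ] [ 84  60  14  13 147] [ 0.574  -0.2383]
[341.7 191. ] [ 42  62  20  19 306] [ 0.5595 -0.1325]
[333.6 198. ] [40 69 13 15 27] [ 0.5402 -0.1103]
[425.5 237.2] [121 106  29  24 510] [ 0.4355 -0.3548]
[378.2 243.8] [ 87 119   5  10  18] [ 0.4171 -0.228 ]
[385.  242.1] [ 90 118  10   9  68] [ 0.4217 -0.2462]
```

View pics/crop0.png

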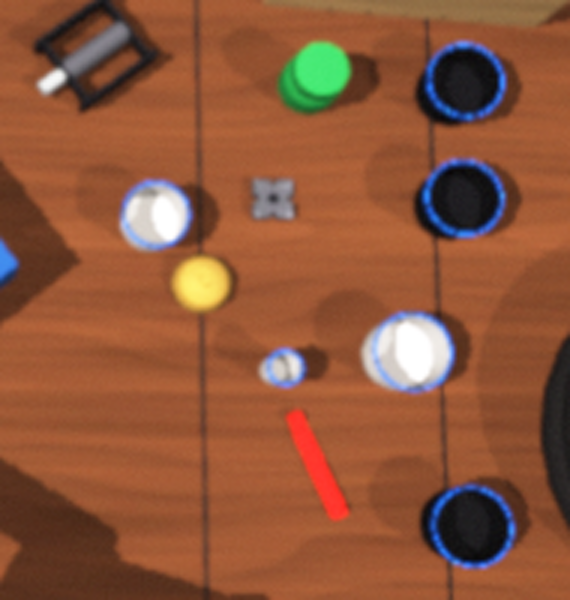

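The enlarged crop shows three white cups. The large one has its rim at (427,237), the middle one at (342,191) and the small one at (385,242). The black ones are the look-alikes and stay put. The bell is at (357,214) and the wrench at (381,186). Next I'll measure rim sizes and the toolbox pose.

```bash
python3 - <<'E'
from h import *
im=cv2.imread("pics/top0.png"); hsv=cv2.cvtColor(im,cv2.COLOR_BGR2HSV)
blue=((hsv[...,0]>100)&(hsv[...,0]<135)&(hsv[...,1]>50)&(hsv[...,2]>60)).astype(np.uint8)
for name,c,r in (("big",(427,237),20),("mid",(342,191),17),("small",(385,242),11),("blk",(444,186),20)):
    m=np.zeros_like(blue); cv2.circle(m,c,r,1,-1); ys,xs=np.nonzero(m*blue)
    h=cv2.convexHull(np.c_[xs,ys].astype(np.float32)).reshape(-1,2)
    P=np.array([on("top",p,0.046)[:2] for p in h]); 
    (a,b),rr=cv2.minEnclosingCircle(P.astype(np.float32))
    A=np.c_[2*P,np.ones(len(P))]; s=np.linalg.lstsq(A,(P**2).sum(1),rcond=None)[0]
    print(name,len(xs),"c",s[:2].round(4),"d",2*np.sqrt(s[2]+s[:2]@s[:2]).round(4),"enc",(round(a,4),round(b,4),round(2*rr,4)))
print("wrench",on("top",(380.6,186),0.01).round(4))
m=(((hsv[...,1]<70)&(hsv[...,2]>80)).astype(np.uint8)); 
w=m[165:214,360:400]; 
print(cv2.minAreaRect(np.argwhere(w[:,:])[:,::-1].astype(np.float32)+[360,165]) if 0 else "")
crop(im,170,155,135,125,5,"box.png"); crop(cv2.imread("pics/side0.png"),200,160,120,90,5,"boxs.png")
E
```

```text
big 159 c [ 0.437  -0.3602] d 0.0728 enc (0.4373, -0.3601, 0.0747)
mid 130 c [ 0.5598 -0.1327] d 0.0634 enc (0.56, -0.1328, 0.0647)
small 74 c [ 0.4219 -0.2461] d 0.0344 enc (0.4217, -0.246, 0.0357)
blk 244 c [ 0.5762 -0.4106] d 0.0744 enc (0.5764, -0.4105, 0.077)
wrench [ 0.5811 -0.2464  0.01  ]
```

View pics/box.png

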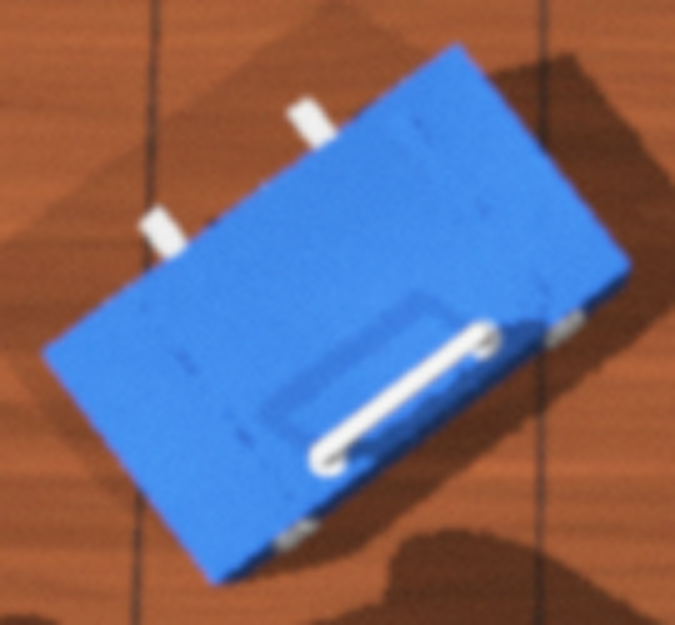

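View pics/boxs.png

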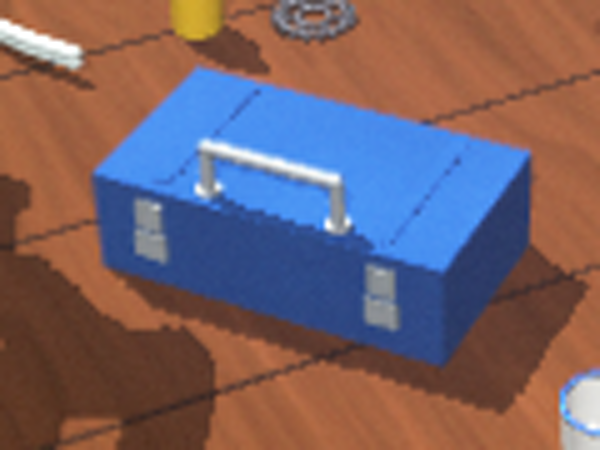

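The top crop shows the lid's top corners at about (261.6,163.6), (296.2,208), (213.2,271.8) and (178.4,225.4). The handle runs from (235.2,247.4) to (267,221.6). The hinge side is up-left and the front faces down-right. The side crop confirms the lid is shut.

```bash
python3 - <<'E'
from h import *
C=np.array([on("top",p,0.082)[:2] for p in [(261.6,163.6),(296.2,208),(213.2,271.8),(178.4,225.4)]])
print(C.round(4)); c=C.mean(0); print("centre",c.round(4))
print("len",[np.linalg.norm(C[i]-C[(i+1)%4]).round(4) for i in range(4)])
# +x axis: from front(C1,C2) to hinge (C0,C3)
X=(C[0]+C[3]-C[1]-C[2]); print("yawX",np.arctan2(X[1],X[0]))
Y=(C[3]+C[2]-C[0]-C[1]); print("yawY-90",np.arctan2(Y[1],Y[0])-np.pi/2)
a,b=on("top",(235.2,247.4),.118)[:2],on("top",(267,221.6),.118)[:2]
print("handle",a,b,(a+b)/2,np.linalg.norm(a-b),np.arctan2(*(a-b)[::-1])-np.pi/2)
yaw=(np.arctan2(X[1],X[0])+np.arctan2(Y[1],Y[0])-np.pi/2)/2
print("handle pred",c+R.from_euler('z',yaw).apply([-.059,0,0])[:2])
# check via side camera: lid corners same order
for s,p in zip(C,[0]*4): print(px("side",[*s,.082]).round(1))
print([ (200+x/5,160+y/5) for x,y in [(528,152),(443,272),(93,175),(198,67)]])
print("arm rot",R.from_quat(read_state()["ee_rot"]).as_matrix().round(3))
E
```

```text
[[ 0.6252  0.0838]
 [ 0.507  -0.008 ]
 [ 0.341   0.2038]
 [ 0.4596  0.297 ]]
centre [0.4832 0.1441]
len [np.float64(0.1497), np.float64(0.2691), np.float64(0.1508), np.float64(0.2699)]
yawX 0.6631463556273575
yawY-90 0.6625989280467621
handle [0.40141123 0.14529028] [0.46664066 0.06668151] [0.43402595 0.1059859 ] 0.1021480160248991 0.6926484941200206
handle pred [0.4366562  0.10783961]
[305.7 189.5]
[288.  213.5]
[217.7 193.9]
[239.  172.5]
[(305.6, 190.4), (288.6, 214.4), (218.6, 195.0), (239.6, 173.4)]
arm rot [[-0.931  0.365 -0.001]
 [ 0.365  0.931 -0.002]
 [ 0.    -0.002 -1.   ]]
```

```bash
cat >> h.py <<'E'
def rows(T):
    """T: list of (x,y,z,phi) world TCP targets, tool down, phi = world angle of tool y; prints tool-frame rows"""
    s=read_state(); M=R.from_quat(s["ee_rot"])
    for x,y,z,f in T:
        G=R.from_matrix(np.array([[-np.sin(f),np.cos(f),0],[np.cos(f),np.sin(f),0],[0,0,-1.]]).T)
        d=M.inv().apply(np.array([x,y,z])-s["tool_pos"]); w=(M.inv()*G).as_rotvec()
        print((x,y,z,f),"->",d.round(4),w.round(3))
B=np.array([.4832,.1441]); YAW=.663; U=np.array([np.cos(YAW),np.sin(YAW)]); V=np.array([-U[1],U[0]])
def arc(th,phi=YAW):
    a=np.arctan2(.068,-.134)-th; r=np.hypot(.134,.068)
    p=B+U*(.075+r*np.cos(a)); return (*p.round(4),round(.05+r*np.sin(a)+.078,4),phi)
E
python3 -c "
from h import *
x,y,z,f=arc(0); rows([(x,y,.27,f)])"
```

```text
(np.float64(0.4367), np.float64(0.1078), 0.27, 0.663) -> [-0.3672 -0.2898  0.0321] [-0.002  0.     0.534]
```

Emit:
{"method": "play_rows", "body": {
  "motion": [-0.367,-0.29,0.032,-0.002,0,0.534,0.07,-0.367,-0.29,0.032,-0.002,0,0.534,0.07,-0.367,-0.29,0.032,-0.002,0,0.534,0.07,-0.367,-0.29,0.032,-0.002,0,0.534,0.07,-0.367,-0.29,0.032,-0.002,0,0.534,0.07,-0.367,-0.29,0.032,-0.002,0,0.534,0.07,-0.367,-0.29,0.032,-0.002,0,0.534,0.07,-0.367,-0.29,0.032,-0.002,0,0.534,0.07,-0.367,-0.29,0.032,-0.002,0,0.534,0.07,-0.367,-0.29,0.032,-0.002,0,0.534,0.07],
  "force": 20
}}

```text
t: 0.93
tool_pos: [0.4106, 0.151, 0.2738]
ee_rot: [0.438, 0.899, 0.001, 0.0]
ft_force: [0.3, 0.2, 0.2]
opening: 0.0697
gripper_force: 0.0
```

Emit:
{"method": "play_rows", "body": {
  "motion": [0,0,0,0,0,0,0.07,0,0,0,0,0,0,0.07]
}}

```text
t: 1.1
tool_pos: [0.4109, 0.151, 0.2734]
ee_rot: [0.441, 0.898, 0.001, -0.001]
ft_force: [-0.5, 0.8, 0.5]
opening: 0.0701
gripper_force: 0.0
```

```bash
python3 -c "
from h import *
print(read_state()['tool_pos'],read_state()['joint_pos'])
x,y,z,f=arc(0); rows([(x,y,.27,f),(x,y,.196,f)])"
```

```text
[0.41091338 0.15104219 0.27344115] [ 2.21657329e-01 -1.58824261e-01  1.66669855e+00  1.61665931e-03
  1.63397103e+00 -4.35821102e-01]
(np.float64(0.4367), np.float64(0.1078), 0.27, 0.663) -> [-0.05   -0.006   0.0034] [ 0.    -0.002 -0.005]
(np.float64(0.4367), np.float64(0.1078), 0.196, 0.663) -> [-0.0501 -0.0061  0.0774] [ 0.    -0.002 -0.005]
```

Emit:
{"method": "play_rows", "body": {
  "motion": [-0.05,-0.006,0.003,0,-0.002,-0.005,0.07,-0.05,-0.006,0.003,0,-0.002,-0.005,0.07,-0.05,-0.006,0.04,0,-0.002,-0.005,0.07,-0.05,-0.006,0.06,0,-0.002,-0.005,0.07,-0.05,-0.006,0.077,0,-0.002,-0.005,0.07,-0.05,-0.006,0.077,0,-0.002,-0.005,0.07,-0.05,-0.006,0.077,0,-0.002,-0.005,0.07]
}}

```text
t: 1.68
tool_pos: [0.4355, 0.1112, 0.1965]
ee_rot: [0.435, 0.9, 0.0, -0.0]
ft_force: [0.4, -0.3, 1.1]
opening: 0.0703
gripper_force: 0.0
```

```bash
python3 -c "
from h import *
rows([arc(0)]); crop(cam('side'),180,90,140,150,4,'g1.png')"
```

```text
(np.float64(0.4367), np.float64(0.1078), np.float64(0.196), 0.663) -> [-0.0034 -0.0012  0.0005] [-0.    -0.     0.007]
```

View pics/g1.png

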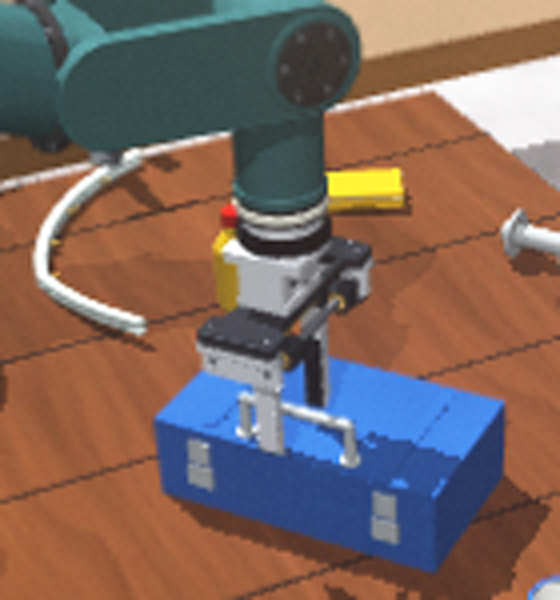

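The fingers straddle the bar, so I'll close on it.

Emit:
{"method": "play_rows", "body": {
  "motion": [0,-0.001,0,0,0,0,0,0,-0.001,0,0,0,0,0,0,-0.001,0,0,0,0,0,0,-0.001,0,0,0,0,0,0,-0.001,0,0,0,0,0,0,-0.001,0,0,0,0,0],
  "force": 20
}}

```text
t: 2.23
tool_pos: [0.4358, 0.1094, 0.1975]
ee_rot: [0.436, 0.9, 0.001, 0.001]
ft_force: [1.2, -0.4, 0.2]
opening: 0.0333
gripper_force: 0.0
```

```bash
python3 -c "
from h import *
s=read_state(); p0=s['tool_pos']; a0=arc(0)
for k in range(1,21):
    a=arc(1.75*k/20); d=np.array(a[:2])-np.array(a0[:2]); print(k, (d@U).round(4), round(a[2]-a0[2],4))
"
```

```text
1 0.0065 0.0114
2 0.0138 0.0223
3 0.0222 0.0324
4 0.0314 0.0418
5 0.0415 0.0504
6 0.0521 0.058
7 0.0634 0.0647
8 0.0753 0.0703
9 0.0876 0.0749
10 0.1003 0.0784
11 0.1132 0.0808
12 0.1263 0.0821
13 0.1394 0.0822
14 0.1525 0.0811
15 0.1656 0.0789
16 0.1783 0.0756
17 0.1906 0.0712
18 0.2025 0.0657
19 0.214 0.0592
20 0.2248 0.0517
```

Emit:
{"method": "play_rows", "body": {
  "motion": [0,0,0,0,0,0,0,0,0,0,0,0,0,0,0,0,0,0,0,0,0,0,0,0,0,0,0,0,0,0,0,0,0,0,0,0,0,0,0,0,0,0],
  "force": 20
}}

```text
t: 2.73
tool_pos: [0.4356, 0.1093, 0.1971]
ee_rot: [0.436, 0.9, 0.0, 0.001]
ft_force: [-0.3, -0.2, 0.4]
opening: 0.0088
gripper_force: 20.0
```

Emit:
{"method": "play_rows", "body": {
  "motion": [0,0.0065,-0.0114,0,0,0,0,0,0.0138,-0.0223,0,0,0,0,0,0.0222,-0.0324,0,0,0,0,0,0.0314,-0.0418,0,0,0,0,0,0.0415,-0.0504,0,0,0,0]
}}

```text
t: 3.15
tool_pos: [0.467, 0.1338, 0.2476]
ee_rot: [0.437, 0.9, -0.003, -0.0]
ft_force: [-4.0, -5.0, 2.7]
opening: 0.0093
gripper_force: 20.0
```

Emit:
{"method": "play_rows", "body": {
  "motion": [0,0.0106,-0.0076,0,0,0,0,0,0.0219,-0.0143,0,0,0,0,0,0.0338,-0.0199,0,0,0,0,0,0.0461,-0.0245,0,0,0,0,0,0.0588,-0.028,0,0,0,0,0,0.0717,-0.0304,0,0,0,0,0,0.0848,-0.0317,0,0,0,0,0,0.0979,-0.0318,0,0,0,0,0,0.111,-0.0307,0,0,0,0,0,0.1241,-0.0285,0,0,0,0]
}}

```text
t: 3.98
tool_pos: [0.5664, 0.2115, 0.2769]
ee_rot: [0.437, 0.9, -0.0, 0.002]
ft_force: [0.3, -2.7, 0.6]
opening: 0.0092
gripper_force: 20.0
```

```bash
python3 -c "
from h import *
s=read_state(); p=s['tool_pos'];print((p[:2]-B)@U,(p[:2]-B)@V,p[2],s['joint_pos']); rows([arc(1.75*k/20) for k in (15,16,17,18,19,19.7)])"
```

```text
0.10707479407321438 0.0018799292383618773 0.27686273715881954 [ 0.26475663  0.2134149   1.2787278  -0.00279236  1.64640109 -0.40258551]
(np.float64(0.5672), np.float64(0.2097), np.float64(0.2749), 0.663) -> [-0.0019 -0.0005  0.002 ] [0.002 0.004 0.004]
(np.float64(0.5772), np.float64(0.2175), np.float64(0.2716), 0.663) -> [-0.0019  0.0122  0.0053] [0.002 0.004 0.004]
(np.float64(0.5869), np.float64(0.2251), np.float64(0.2672), 0.663) -> [-0.0019  0.0245  0.0097] [0.002 0.004 0.004]
(np.float64(0.5963), np.float64(0.2325), np.float64(0.2617), 0.663) -> [-0.0019  0.0364  0.0152] [0.002 0.004 0.004]
(np.float64(0.6054), np.float64(0.2395), np.float64(0.2552), 0.663) -> [-0.002   0.0479  0.0218] [0.002 0.004 0.004]
(np.float64(0.6114), np.float64(0.2442), np.float64(0.2501), 0.663) -> [-0.002   0.0555  0.0269] [0.002 0.004 0.004]
```

Emit:
{"method": "play_rows", "body": {
  "motion": [-0.001,0.0125,0.0043,0,0,0,0,-0.001,0.0247,0.0087,0,0,0,0,-0.001,0.0366,0.0142,0,0,0,0,-0.001,0.048,0.0207,0,0,0,0,-0.001,0.0555,0.026,0,0,0,0,-0.001,0.0555,0.026,0,0,0,0,-0.001,0.0555,0.026,0,0,0,0.026,-0.001,0.0555,0.026,0,0,0,0.026,-0.001,0.0555,0.026,0,0,0,0.026,-0.001,0.0555,0.026,0,0,0,0.026]
}}

```text
t: 4.82
tool_pos: [0.6092, 0.2454, 0.2508]
ee_rot: [0.436, 0.9, 0.0, 0.001]
ft_force: [0.1, 0.8, -0.8]
opening: 0.0251
gripper_force: 0.0
```

Emit:
{"method": "play_rows", "body": {
  "motion": [0,0,0,0,0,0,0.026,0,0,0,0,0,0,0.026]
}}

```text
t: 4.98
tool_pos: [0.6095, 0.2455, 0.2508]
ee_rot: [0.436, 0.9, 0.001, 0.001]
ft_force: [0.1, 0.4, -0.3]
opening: 0.0264
gripper_force: 0.0
```

```bash
python3 -c "
from h import *
crop(cam('side'),200,60,140,150,4,'g2.png');rows([arc(1.75)])"
```

```text
(np.float64(0.6139), np.float64(0.2461), np.float64(0.2477), 0.663) -> [-0.0022  0.0038  0.0031] [0.002 0.001 0.005]
```

View pics/g2.png

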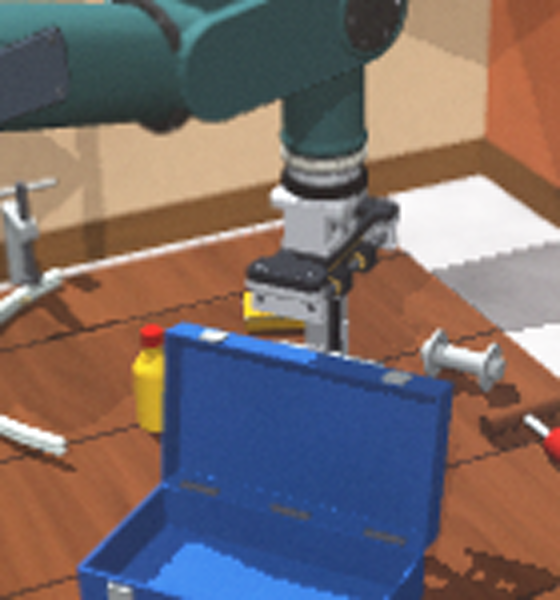

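The lid is lying back and the gripper is clear, so I'll rise straight up and head for cup1.

Emit:
{"method": "play_rows", "body": {
  "motion": [0,0.002,-0.03,0,0,0,0.026,0,0.002,-0.07,0,0,0,0.026,0,0.002,-0.11,0,0,0,0.026,0,0.002,-0.11,0,0,0,0.026,0,0.002,-0.11,0,0,0,0.09,0,0.002,-0.11,0,0,0,0.09]
}}

```text
t: 5.53
tool_pos: [0.611, 0.2468, 0.3605]
ee_rot: [0.436, 0.9, 0.001, 0.001]
ft_force: [0.2, -0.7, 0.3]
opening: 0.0357
gripper_force: 0.0
```

```bash
cat >> h.py <<'E'
def rim(im,c,r,z):
    hsv=cv2.cvtColor(im,cv2.COLOR_BGR2HSV)
    blue=((hsv[...,0]>100)&(hsv[...,0]<135)&(hsv[...,1]>50)&(hsv[...,2]>60)).astype(np.uint8)
    m=np.zeros_like(blue); cv2.circle(m,tuple(int(round(v)) for v in c),r,1,-1); ys,xs=np.nonzero(m*blue)
    if len(xs)<20: return None
    h=cv2.convexHull(np.c_[xs,ys].astype(np.float32)).reshape(-1,2)
    P=np.array([on("top",p,z)[:2] for p in h])
    s=np.linalg.lstsq(np.c_[2*P,np.ones(len(P))],(P**2).sum(1),rcond=None)[0]
    return s[:2].round(4),(2*np.sqrt(s[2]+s[:2]@s[:2])).round(4)
E
python3 - <<'E'
from h import *
im=cam("top"); cv2.imwrite("pics/top1.png",im)
for n,c,r in (("1",(427,237),22),("2",(342,191),18),("5",(385,242),12)): print(n,rim(im,c,r,.046))
hsv=cv2.cvtColor(im,cv2.COLOR_BGR2HSV)[166:206,361:401]
m=(hsv[...,1]<80)
p=np.argwhere(m)[:,::-1]+[361,166]; print(len(p),p.mean(0))
Q=np.array([on("top",q,.01)[:2] for q in p]).astype(np.float32); print(cv2.minAreaRect(Q*1000), Q.mean(0))
rows([(.437,-.36,.30,-.908)])
E
```

```text
1 (array([ 0.4371, -0.36  ]), np.float64(0.0731))
2 (array([ 0.5597, -0.1323]), np.float64(0.0617))
5 (array([ 0.4216, -0.2454]), np.float64(0.0339))
166 [380.53614458 186.03012048]
((581.1577758789062, -246.19383239746094), (34.16811752319336, 37.26411819458008), 0.3552360534667969) [ 0.5810522  -0.24626513]
(0.437, -0.36, 0.3, -0.908) -> [-0.3686 -0.5122  0.0593] [0.000e+00 1.000e-03 1.576e+00]
```

Emit:
{"method": "play_rows", "body": {
  "motion": [-0.369,-0.512,0.03,0,0,1.576,0.09,-0.369,-0.512,0.03,0,0,1.576,0.09,-0.369,-0.512,0.03,0,0,1.576,0.09,-0.369,-0.512,0.03,0,0,1.576,0.09,-0.369,-0.512,0.03,0,0,1.576,0.09,-0.369,-0.512,0.03,0,0,1.576,0.09,-0.369,-0.512,0.03,0,0,1.576,0.09,-0.369,-0.512,0.03,0,0,1.576,0.09,-0.369,-0.512,0.03,0,0,1.576,0.09,-0.369,-0.512,0.03,0,0,1.576,0.09]
}}

```text
t: 6.42
tool_pos: [0.4952, -0.1548, 0.3378]
ee_rot: [0.882, 0.472, -0.0, -0.001]
ft_force: [0.4, -0.1, -0.3]
opening: 0.0901
gripper_force: 0.0
```

```bash
python3 - <<'E'
from h import *
rows([(.437,-.36,.30,-.908)]); im=cam("top"); print(rim(im,(427,237),22,.046))
E
```

```text
(0.437, -0.36, 0.3, -0.908) -> [-0.2031  0.0655  0.0375] [-0.002 -0.     0.32 ]
(array([ 0.4365, -0.3611]), np.float64(0.0714))
```

Emit:
{"method": "play_rows", "body": {
  "motion": [-0.203,0.065,0.037,0,0,0.32,0.09,-0.203,0.065,0.037,0,0,0.32,0.09,-0.203,0.065,0.037,0,0,0.32,0.09,-0.203,0.065,0.037,0,0,0.32,0.09,-0.203,0.065,0.037,0,0,0.32,0.09,-0.203,0.065,0.037,0,0,0.32,0.09,-0.203,0.065,0.037,0,0,0.32,0.09]
}}

```text
t: 7.05
tool_pos: [0.4379, -0.3603, 0.2995]
ee_rot: [0.945, 0.326, -0.0, -0.003]
ft_force: [0.9, 0.1, -0.3]
opening: 0.0901
gripper_force: 0.0
```

```bash
python3 - <<'E'
from h import *
rows([(.437,-.3603,.112,-.908)])
E
```

```text
(0.437, -0.3603, 0.112, -0.908) -> [-0.0009  0.0004  0.1875] [-0.005 -0.001  0.002]
```

Emit:
{"method": "play_rows", "body": {
  "motion": [-0.001,0,0.04,-0.005,0,0,0.09,-0.001,0,0.08,-0.005,0,0,0.09,-0.001,0,0.12,-0.005,0,0,0.09,-0.001,0,0.16,-0.005,0,0,0.09,-0.001,0,0.187,-0.005,0,0,0.09,-0.001,0,0.187,-0.005,0,0,0.09,-0.001,0,0.187,-0.005,0,0,0.09,-0.001,0,0.187,-0.005,0,0,0.05,-0.001,0,0.187,-0.005,0,0,0.05,-0.001,0,0.187,-0.005,0,0,0.05],
  "force": 12
}}

```text
t: 7.88
tool_pos: [0.4405, -0.3599, 0.1193]
ee_rot: [0.945, 0.328, 0.003, 0.005]
ft_force: [-1.4, 0.1, 1.6]
opening: 0.0735
gripper_force: 0.5
```

Emit:
{"method": "play_rows", "body": {
  "motion": [0,0,0,0,0,0,0.05,0,0,0,0,0,0,0.05,0,0,0,0,0,0,0.05,0,0,0,0,0,0,0.05]
}}

```text
t: 8.22
tool_pos: [0.4402, -0.3599, 0.119]
ee_rot: [0.945, 0.328, 0.003, 0.004]
ft_force: [-0.8, 1.5, 6.1]
opening: 0.0698
gripper_force: 12.0
```

Emit:
{"method": "play_rows", "body": {
  "motion": [0,0,-0.04,0,0,0,0.05,0,0,-0.08,0,0,0,0.05,0,0,-0.12,0,0,0,0.05,0,0,-0.14,0,0,0,0.05,0,0,-0.14,0,0,0,0.05]
}}

```text
t: 8.63
tool_pos: [0.4402, -0.3605, 0.2643]
ee_rot: [0.945, 0.328, 0.005, 0.009]
ft_force: [0.6, 0.3, -0.1]
opening: 0.0698
gripper_force: 12.0
```

```bash
python3 - <<'E'
from h import *
P=B-.005*U-.06*V; print(P); rows([(*P,.26,-.908)])
im=cam("top"); crop(im,290,100,200,200,3,"l1.png")
E
```

```text
[0.5161883  0.09373362]
(np.float64(0.5161882973216614), np.float64(0.09373361994526838), 0.26, -0.908) -> [ 0.3412 -0.3094 -0.0009] [ 0.021 -0.004  0.006]
```

View pics/l1.png

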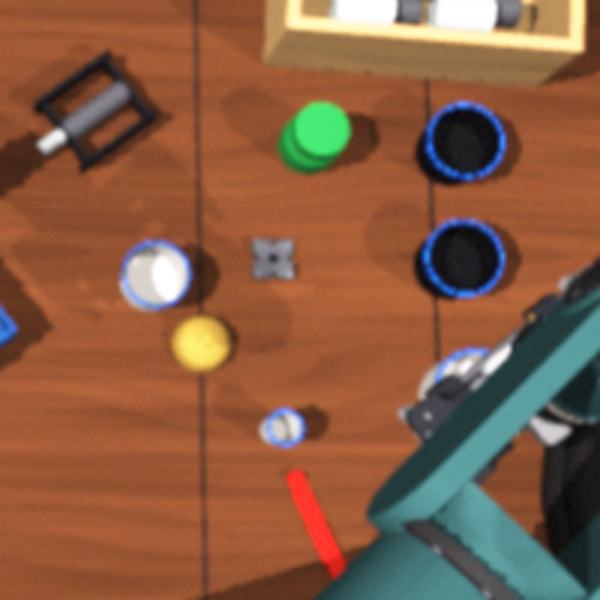

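The crop shows cup1's rim at about (448,223), displaced outwards by parallax, so the cup has been lifted. I'll carry it over the box.

Emit:
{"method": "play_rows", "body": {
  "motion": [0.341,-0.309,-0.001,0.021,0,0,0.05,0.341,-0.309,-0.001,0.021,0,0,0.05,0.341,-0.309,-0.001,0.021,0,0,0.05,0.341,-0.309,-0.001,0.021,0,0,0.05,0.341,-0.309,-0.001,0.021,0,0,0.05,0.341,-0.309,-0.001,0.021,0,0,0.05,0.341,-0.309,-0.001,0.021,0,0,0.05,0.341,-0.309,-0.001,0.021,0,0,0.05,0.341,-0.309,-0.001,0.021,0,0,0.05,0.341,-0.309,-0.001,0.021,0,0,0.05]
}}

```text
t: 9.52
tool_pos: [0.5062, 0.0541, 0.2533]
ee_rot: [0.945, 0.328, -0.003, -0.008]
ft_force: [0.8, 0.5, -1.3]
opening: 0.0693
gripper_force: 12.0
```

```bash
python3 - <<'E'
from h import *
P=B-.005*U-.06*V; rows([(*P,.26,-.908)])
E
```

```text
(np.float64(0.5161882973216614), np.float64(0.09373361994526838), 0.26, -0.908) -> [ 0.0324 -0.025  -0.0064] [-0.017  0.001  0.006]
```

Emit:
{"method": "play_rows", "body": {
  "motion": [0.032,-0.025,-0.006,-0.013,0,0.006,0.05,0.032,-0.025,-0.006,-0.013,0,0.006,0.05,0.032,-0.025,-0.006,-0.013,0,0.006,0.05,0.032,-0.025,-0.006,-0.013,0,0.006,0.05]
}}

```text
t: 9.85
tool_pos: [0.5162, 0.0913, 0.2603]
ee_rot: [0.945, 0.326, -0.001, -0.001]
ft_force: [-0.4, -0.7, -0.7]
opening: 0.0696
gripper_force: 12.0
```

```bash
python3 - <<'E'
from h import *
P=B-.005*U-.06*V; rows([(*P,.124,-.908)])
im=cam("side"); crop(im,210,110,140,140,4,"p1.png")
E
```

```text
(np.float64(0.5161882973216614), np.float64(0.09373361994526838), 0.124, -0.908) -> [ 0.0017 -0.0015  0.1363] [-0.003  0.002  0.001]
```

View pics/p1.png

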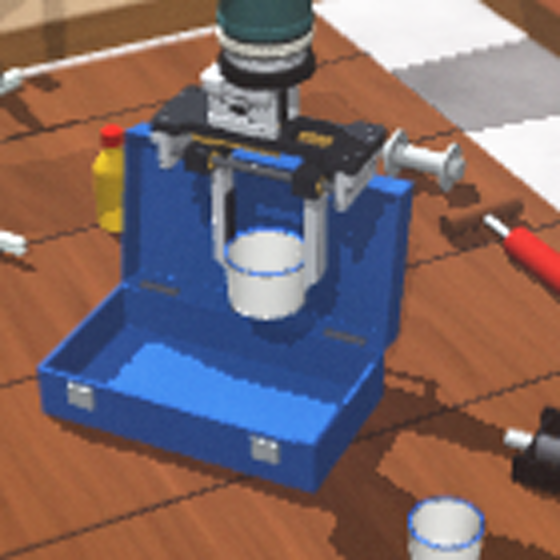

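Cup1 hangs upright over the open box. Lowering it now.

Emit:
{"method": "play_rows", "body": {
  "motion": [0.001,-0.001,0.04,-0.003,0,0,0.05,0.001,-0.001,0.08,-0.003,0,0,0.05,0.001,-0.001,0.11,-0.003,0,0,0.05,0.001,-0.001,0.125,-0.003,0,0,0.05,0.001,-0.001,0.132,-0.003,0,0,0.05,0.001,-0.001,0.136,-0.003,0,0,0.05,0.001,-0.001,0.136,-0.003,0,0,0.05]
}}

```text
t: 10.48
tool_pos: [0.5172, 0.0921, 0.1262]
ee_rot: [0.946, 0.324, 0.001, 0.0]
ft_force: [0.3, -0.2, -1.3]
opening: 0.0696
gripper_force: 12.0
```

Emit:
{"method": "play_rows", "body": {
  "motion": [0,0,0,0,0,0,0.088,0,0,0,0,0,0,0.088,0,0,0,0,0,0,0.088,0,0,0,0,0,0,0.088,0,0,0,0,0,0,0.088,0,0,0,0,0,0,0.088]
}}

```text
t: 10.98
tool_pos: [0.5174, 0.0935, 0.1269]
ee_rot: [0.946, 0.325, 0.002, 0.0]
ft_force: [0.0, -0.5, -0.1]
opening: 0.0877
gripper_force: 0.0
```

Emit:
{"method": "play_rows", "body": {
  "motion": [0,0,-0.04,0,0,0,0.088,0,0,-0.08,0,0,0,0.088,0,0,-0.12,0,0,0,0.088,0,0,-0.16,0,0,0,0.088,0,0,-0.16,0,0,0,0.088]
}}

```text
t: 11.4
tool_pos: [0.5196, 0.0937, 0.2969]
ee_rot: [0.945, 0.325, 0.01, 0.003]
ft_force: [-0.1, -0.2, 1.9]
opening: 0.0882
gripper_force: 0.0
```

```bash
python3 - <<'E'
from h import *
rows([(.5597,-.1323,.28,-.908)])
im=cam("top"); print(rim(im,(342,191),20,.046),rim(im,(385,242),14,.046))
E
```

```text
(0.5597, -0.1323, 0.28, -0.908) -> [-0.1077  0.2026  0.0174] [ 0.011 -0.017  0.   ]
(array([ 0.5598, -0.1319]), np.float64(0.0628)) (array([ 0.422 , -0.2456]), np.float64(0.0332))
```

Emit:
{"method": "play_rows", "body": {
  "motion": [-0.108,0.203,0.017,0.011,-0.017,0,0.088,-0.108,0.203,0.017,0.011,-0.017,0,0.088,-0.108,0.203,0.017,0.011,-0.017,0,0.088,-0.108,0.203,0.017,0.011,-0.017,0,0.088,-0.108,0.203,0.017,0.011,-0.017,0,0.088,-0.108,0.203,0.017,0.011,-0.017,0,0.088,-0.108,0.203,0.017,0.011,-0.017,0,0.088,-0.108,0.203,0.017,0.011,-0.017,0,0.088]
}}

```text
t: 12.12
tool_pos: [0.556, -0.134, 0.2673]
ee_rot: [0.946, 0.324, -0.01, -0.004]
ft_force: [-0.3, 0.3, 0.1]
opening: 0.088
gripper_force: 0.0
```

Emit:
{"method": "play_rows", "body": {
  "motion": [0,0,0,0,0,0,0.088]
}}

```text
t: 12.2
tool_pos: [0.5562, -0.1324, 0.2684]
ee_rot: [0.945, 0.326, -0.009, -0.003]
ft_force: [0.4, 0.4, 0.0]
opening: 0.0877
gripper_force: 0.0
```

```bash
python3 - <<'E'
from h import *
rows([(.5598,-.1321,.125,-.908)])
im=cam("side"); crop(im,200,110,170,150,4,"p2.png")
t=cam("top"); cv2.imwrite("pics/t2.png",t)
# cup1 rim in the box, from top
P=B-.005*U-.06*V; print(px("top",[*P,.05]), rim(t,px("top",[*P,.05]),18,.05))
E
```

```text
(0.5598, -0.1321, 0.125, -0.908) -> [0.0053 0.0037 0.1433] [-0.012  0.016  0.   ]
[257.93152704 206.08309287] (array([0.5167, 0.0935]), np.float64(0.0962))
```

View pics/p2.png

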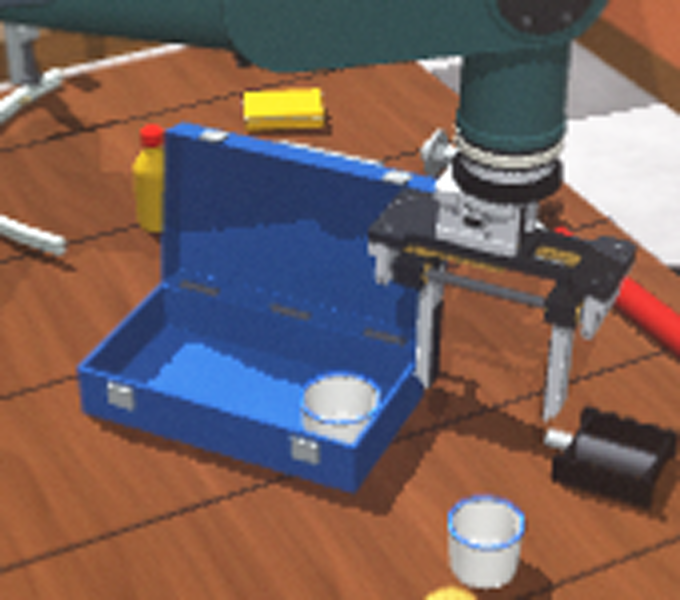

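Cup1 stands upright in the box. Next I'll grip cup2.

Emit:
{"method": "play_rows", "body": {
  "motion": [0.005,0.004,0.04,-0.012,0.016,0,0.088,0.005,0.004,0.08,-0.012,0.016,0,0.088,0.005,0.004,0.115,-0.012,0.016,0,0.088,0.005,0.004,0.135,-0.012,0.016,0,0.088,0.005,0.004,0.143,-0.012,0.016,0,0.088,0.005,0.004,0.143,-0.012,0.016,0,0.088,0.005,0.004,0.143,-0.012,0.016,0,0.088]
}}

```text
t: 12.88
tool_pos: [0.5611, -0.1328, 0.1276]
ee_rot: [0.945, 0.326, 0.002, 0.001]
ft_force: [-0.2, 0.3, 1.2]
opening: 0.0878
gripper_force: 0.0
```

```bash
python3 - <<'E'
from h import *
rows([(.5598,-.1321,.125,-.908)])
t=cam("top")
hsv=cv2.cvtColor(t,cv2.COLOR_BGR2HSV)[185:230,235:285]
m=((hsv[...,1]<75)).astype(np.uint8)
n,l,s,c=cv2.connectedComponentsWithStats(m); i=1+s[1:,4].argmax(); print(s[i])
ys,xs=np.nonzero(l==i); h=cv2.convexHull(np.c_[xs+235,ys+185].astype(np.float32)).reshape(-1,2)
P=np.array([on("top",p,.05)[:2] for p in h]).astype(np.float32); print(cv2.minEnclosingCircle(P),P.mean(0))
E
```

```text
(0.5598, -0.1321, 0.125, -0.908) -> [-0.0006 -0.0014  0.0026] [ 0.004 -0.002  0.001]
[ 24   5  24  24 445]
((0.5281004905700684, 0.058644697070121765), 0.03292785584926605) [0.5284451  0.06280804]
```

Emit:
{"method": "play_rows", "body": {
  "motion": [-0.001,-0.001,0.003,0.004,0,0,0.03,-0.001,-0.001,0.003,0.004,0,0,0.03,-0.001,-0.001,0.003,0.004,0,0,0.03,-0.001,-0.001,0.003,0.004,0,0,0.03,-0.001,-0.001,0.003,0.004,0,0,0.03,-0.001,-0.001,0.003,0.004,0,0,0.03,-0.001,-0.001,0.003,0.004,0,0,0.03,-0.001,-0.001,0.003,0.004,0,0,0.03]
}}

```text
t: 13.6
tool_pos: [0.5592, -0.1334, 0.1241]
ee_rot: [0.946, 0.325, 0.0, -0.001]
ft_force: [0.7, 0.4, 4.1]
opening: 0.0595
gripper_force: 12.0
```

```bash
python3 - <<'E'
from h import *
print(px("side",[.528,.0586,.05]),px("side",[.5167,.0935,.05]))
e,d=ray("side",(285,209.5)); print(on("side",(285,209.5),.05))
t=cam("top"); crop(t,225,170,70,60,8,"t3.png")
E
```

```text
[284.46414054 208.43223561] [277.01920907 203.95602572]
[0.52688462 0.05239609 0.05      ]
```

View pics/t3.png

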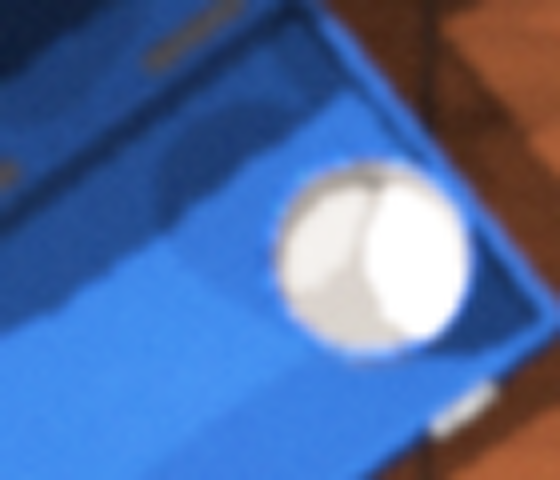

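The crop shows cup1's rim centred at about (271.5,202.2). It was knocked towards the right wall but is still upright in the box. I'll nest cup2 at its new place.

Emit:
{"method": "play_rows", "body": {
  "motion": [0,0,-0.04,0,0,0,0.03,0,0,-0.08,0,0,0,0.03,0,0,-0.12,0,0,0,0.03,0,0,-0.13,0,0,0,0.03,0,0,-0.13,0,0,0,0.03]
}}

```text
t: 14.07
tool_pos: [0.5607, -0.1342, 0.258]
ee_rot: [0.946, 0.325, 0.004, 0.002]
ft_force: [0.5, -0.3, -0.3]
opening: 0.0594
gripper_force: 12.0
```

```bash
python3 - <<'E'
from h import *
print(on("top",(271.5,202.2),.05)); rows([(.528,.0587,.25,-.908)])
E
```

```text
[0.52697212 0.05742137 0.05      ]
(0.528, 0.0587, 0.25, -0.908) -> [ 0.0928 -0.1722  0.0074] [ 0.006 -0.006  0.   ]
```

Emit:
{"method": "play_rows", "body": {
  "motion": [0.0928,-0.172,0.007,0,0,0,0.03,0.0928,-0.172,0.007,0,0,0,0.03,0.0928,-0.172,0.007,0,0,0,0.03,0.0928,-0.172,0.007,0,0,0,0.03,0.0928,-0.172,0.007,0,0,0,0.03,0.0928,-0.172,0.007,0,0,0,0.03,0.0928,-0.172,0.007,0,0,0,0.03,0.0928,-0.172,0.007,0,0,0,0.03,0.0928,-0.172,0.007,0,0,0,0.03]
}}

```text
t: 14.82
tool_pos: [0.5263, 0.0579, 0.2454]
ee_rot: [0.946, 0.325, -0.001, -0.001]
ft_force: [-0.1, -0.1, -0.3]
opening: 0.0596
gripper_force: 12.0
```

```bash
python3 - <<'E'
from h import *
rows([(.5275,.058,.25,-.908),(.5275,.058,.149,-.908)])
E
```

```text
(0.5275, 0.058, 0.25, -0.908) -> [ 0.001   0.0007 -0.0046] [-0.002  0.001 -0.002]
(0.5275, 0.058, 0.149, -0.908) -> [0.0011 0.0009 0.0964] [-0.002  0.001 -0.002]
```

Emit:
{"method": "play_rows", "body": {
  "motion": [0.001,0.001,0.03,0,0,0,0.03,0.001,0.001,0.05,0,0,0,0.03,0.001,0.001,0.065,0,0,0,0.03,0.001,0.001,0.08,0,0,0,0.03,0.001,0.001,0.09,0,0,0,0.03,0.001,0.001,0.096,0,0,0,0.03,0.001,0.001,0.096,0,0,0,0.03,0.001,0.001,0.096,0,0,0,0.03]
}}

```text
t: 15.48
tool_pos: [0.5281, 0.0586, 0.151]
ee_rot: [0.946, 0.325, 0.0, -0.001]
ft_force: [-0.5, 0.4, -0.4]
opening: 0.0596
gripper_force: 12.0
```

```bash
python3 - <<'E'
from h import *
rows([(.5275,.058,.149,-.908)])
E
```

```text
(0.5275, 0.058, 0.149, -0.908) -> [-0.0008  0.0001  0.002 ] [-0.001 -0.001 -0.001]
```

No contact force. I'll release, rise and look.

Emit:
{"method": "play_rows", "body": {
  "motion": [0,0,0.001,0,0,0,0.08,0,0,0.001,0,0,0,0.08,0,0,0.001,0,0,0,0.08,0,0,0.001,0,0,0,0.08,0,0,0.001,0,0,0,0.08,0,0,-0.05,0,0,0,0.08,0,0,-0.09,0,0,0,0.08,0,0,-0.12,0,0,0,0.08,0,0,-0.12,0,0,0,0.08]
}}

```text
t: 16.23
tool_pos: [0.5308, 0.0591, 0.2809]
ee_rot: [0.946, 0.325, 0.008, 0.002]
ft_force: [1.0, 0.3, -0.2]
opening: 0.0801
gripper_force: 0.0
```

```bash
python3 - <<'E'
from h import *
rows([(.4219,-.2456,.28,-.908)])
t=cam("top"); print(rim(t,(385,242),14,.046))
E
```

```text
(0.4219, -0.2456, 0.28, -0.908) -> [-0.2733  0.1731 -0.0016] [ 0.009 -0.015  0.   ]
(array([ 0.4216, -0.2457]), np.float64(0.0329))
```

Emit:
{"method": "play_rows", "body": {
  "motion": [-0.273,0.173,-0.002,0,0,0,0.06,-0.273,0.173,-0.002,0,0,0,0.06,-0.273,0.173,-0.002,0,0,0,0.06,-0.273,0.173,-0.002,0,0,0,0.06,-0.273,0.173,-0.002,0,0,0,0.06,-0.273,0.173,-0.002,0,0,0,0.06,-0.273,0.173,-0.002,0,0,0,0.06,-0.273,0.173,-0.002,0,0,0,0.06,-0.273,0.173,-0.002,0,0,0,0.06,-0.273,0.173,-0.002,0,0,0,0.06]
}}

```text
t: 17.12
tool_pos: [0.4181, -0.2463, 0.2707]
ee_rot: [0.946, 0.324, -0.0, -0.002]
ft_force: [-0.3, -0.4, 0.4]
opening: 0.0601
gripper_force: 0.0
```

Emit:
{"method": "play_rows", "body": {
  "motion": [0,0,0,0,0,0,0.06,0,0,0,0,0,0,0.06]
}}

```text
t: 17.28
tool_pos: [0.4194, -0.2442, 0.2716]
ee_rot: [0.945, 0.326, 0.0, -0.002]
ft_force: [0.7, -0.1, -0.7]
opening: 0.06
gripper_force: 0.0
```

```bash
python3 - <<'E'
from h import *
rows([(.4217,-.2457,.28,-.908),(.4217,-.2457,.126,-.908)])
t=cam("top"); s=cam("side")
a=cv2.resize(t[170:230,225:295],None,fx=6,fy=6,interpolation=cv2.INTER_CUBIC); b=cv2.resize(s[180:240,250:320],None,fx=5.14,fy=6,interpolation=cv2.INTER_CUBIC)
cv2.imwrite("pics/n2.png",np.hstack([a,b]))
E
```

```text
(0.4217, -0.2457, 0.28, -0.908) -> [ 0.0009  0.0026 -0.0084] [-0.003 -0.001  0.002]
(0.4217, -0.2457, 0.126, -0.908) -> [0.0007 0.003  0.1456] [-0.003 -0.001  0.002]
```

View pics/n2.png

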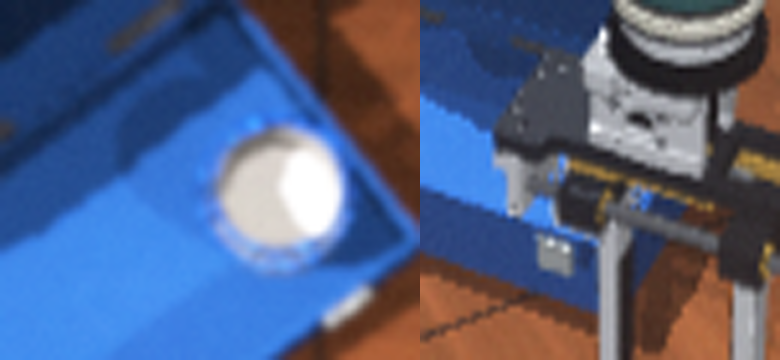

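The view shows cup2 concentric inside cup1, centred at about (272,201). Now cup5.

Emit:
{"method": "play_rows", "body": {
  "motion": [0.001,0.003,0.04,-0.003,0,0,0.06,0.001,0.003,0.08,-0.003,0,0,0.06,0.001,0.003,0.115,-0.003,0,0,0.06,0.001,0.003,0.135,-0.003,0,0,0.06,0.001,0.003,0.144,-0.003,0,0,0.06,0.001,0.003,0.144,-0.003,0,0,0.06,0.001,0.003,0.144,-0.003,0,0,0.06]
}}

```text
t: 17.97
tool_pos: [0.4224, -0.2467, 0.1291]
ee_rot: [0.945, 0.326, 0.001, 0.001]
ft_force: [-0.4, 0.5, -0.9]
opening: 0.0605
gripper_force: 0.0
```

```bash
python3 - <<'E'
from h import *
rows([(.4217,-.2457,.128,-.908)])
t=cam("top")
hsv=cv2.cvtColor(t,cv2.COLOR_BGR2HSV)[185:230,250:290]
m=((hsv[...,1]<75)).astype(np.uint8)
n,l,s,c=cv2.connectedComponentsWithStats(m); i=1+s[1:,4].argmax(); print(s[i])
ys,xs=np.nonzero(l==i); h=cv2.convexHull(np.c_[xs+250,ys+185].astype(np.float32)).reshape(-1,2)
P=np.array([on("top",p,.054)[:2] for p in h]).astype(np.float32); print(cv2.minEnclosingCircle(P),P.mean(0),on("top",(272,201.3),.054))
s=cam("side"); cv2.imwrite("pics/s5.png",s)
E
```

```text
(0.4217, -0.2457, 0.128, -0.908) -> [ 0.0001 -0.0012  0.001 ] [ 0.002 -0.001  0.001]
[ 11   6  21  21 328]
((0.5288973450660706, 0.05776647850871086), 0.028039798140525818) [0.52962005 0.06002978] [0.52878725 0.05600955 0.054     ]
```

Emit:
{"method": "play_rows", "body": {
  "motion": [0,-0.001,0.001,0,0,0,0.015,0,-0.001,0.001,0,0,0,0.015,0,-0.001,0.001,0,0,0,0.015,0,-0.001,0.001,0,0,0,0.015,0,-0.001,0.001,0,0,0,0.015,0,-0.001,0.001,0,0,0,0.015,0,-0.001,0.001,0,0,0,0.015,0,-0.001,0.001,0,0,0,0.015,0,-0.001,0.001,0,0,0,0.015]
}}

```text
t: 18.82
tool_pos: [0.4211, -0.2462, 0.1275]
ee_rot: [0.946, 0.325, 0.001, 0.001]
ft_force: [-0.5, 0.4, 2.8]
opening: 0.0302
gripper_force: 12.0
```

Emit:
{"method": "play_rows", "body": {
  "motion": [0,0,-0.04,0,0,0,0.015,0,0,-0.08,0,0,0,0.015,0,0,-0.12,0,0,0,0.015,0,0,-0.13,0,0,0,0.015,0,0,-0.13,0,0,0,0.015]
}}

```text
t: 19.23
tool_pos: [0.4222, -0.2471, 0.2616]
ee_rot: [0.946, 0.325, 0.003, 0.004]
ft_force: [0.9, -0.2, -0.3]
opening: 0.03
gripper_force: 12.0
```

```bash
python3 - <<'E'
from h import *
rows([(.5285,.0575,.26,-.908)])
E
```

```text
(0.5285, 0.0575, 0.26, -0.908) -> [ 0.2712 -0.1747  0.0007] [ 0.01  -0.003 -0.   ]
```

Emit:
{"method": "play_rows", "body": {
  "motion": [0.271,-0.175,0.001,0,0,0,0.015,0.271,-0.175,0.001,0,0,0,0.015,0.271,-0.175,0.001,0,0,0,0.015,0.271,-0.175,0.001,0,0,0,0.015,0.271,-0.175,0.001,0,0,0,0.015,0.271,-0.175,0.001,0,0,0,0.015,0.271,-0.175,0.001,0,0,0,0.015,0.271,-0.175,0.001,0,0,0,0.015,0.271,-0.175,0.001,0,0,0,0.015,0.271,-0.175,0.001,0,0,0,0.015]
}}

```text
t: 20.07
tool_pos: [0.526, 0.0599, 0.253]
ee_rot: [0.945, 0.327, -0.002, -0.0]
ft_force: [1.0, -0.2, -0.6]
opening: 0.0296
gripper_force: 12.0
```

Emit:
{"method": "play_rows", "body": {
  "motion": [0,0,0,0,0,0,0.015,0,0,0,0,0,0,0.015,0,0,0,0,0,0,0.015]
}}

```text
t: 20.32
tool_pos: [0.5264, 0.0572, 0.2557]
ee_rot: [0.946, 0.324, 0.0, 0.001]
ft_force: [-0.5, -0.0, -0.2]
opening: 0.03
gripper_force: 12.0
```

```bash
python3 - <<'E'
from h import *
rows([(.5285,.0575,.26,-.908),(.5285,.0575,.154,-.908)])
E
```

```text
(0.5285, 0.0575, 0.26, -0.908) -> [ 0.0018  0.0011 -0.0043] [ 0.001  0.    -0.002]
(0.5285, 0.0575, 0.154, -0.908) -> [0.0018 0.001  0.1017] [ 0.001  0.    -0.002]
```

Emit:
{"method": "play_rows", "body": {
  "motion": [0.002,0.001,0.03,0,0,0,0.015,0.002,0.001,0.06,0,0,0,0.015,0.002,0.001,0.08,0,0,0,0.015,0.002,0.001,0.094,0,0,0,0.015,0.002,0.001,0.101,0,0,0,0.015,0.002,0.001,0.102,0,0,0,0.015,0.002,0.001,0.102,0,0,0,0.015,0.002,0.001,0.102,0,0,0,0.015]
}}

```text
t: 20.98
tool_pos: [0.5299, 0.0586, 0.1557]
ee_rot: [0.946, 0.325, 0.002, 0.001]
ft_force: [0.2, -0.7, -0.7]
opening: 0.0304
gripper_force: 12.0
```

Emit:
{"method": "play_rows", "body": {
  "motion": [0,0,0,0,0,0,0.055,0,0,0,0,0,0,0.055,0,0,0,0,0,0,0.055,0,0,0,0,0,0,0.055,0,0,0,0,0,0,0.055,0,0,-0.05,0,0,0,0.055,0,0,-0.09,0,0,0,0.055,0,0,-0.12,0,0,0,0.055,0,0,-0.12,0,0,0,0.055]
}}

```text
t: 21.73
tool_pos: [0.5318, 0.0592, 0.284]
ee_rot: [0.946, 0.325, 0.009, 0.003]
ft_force: [1.0, -0.7, 1.2]
opening: 0.0551
gripper_force: 0.0
```

```bash
python3 - <<'E'
from h import *
t=cam("top")
hsv=cv2.cvtColor(t,cv2.COLOR_BGR2HSV)[166:206,361:401]
p=np.argwhere(hsv[...,1]<80)[:,::-1]+[361,166]; print(len(p),p.mean(0))
Q=np.array([on("top",q,.01)[:2] for q in p]).astype(np.float32); print(cv2.minAreaRect(Q*1000), Q.mean(0))
rows([(.581,-.246,.28,-1.571)])
E
```

```text
168 [380.42857143 185.9047619 ]
((581.1577758789062, -246.19383239746094), (34.16811752319336, 37.26411819458008), 0.3552360534667969) [ 0.58140737 -0.2459722 ]
(0.581, -0.246, 0.28, -1.571) -> [-0.1483  0.2714  0.001 ] [ 0.005 -0.012  0.663]
```

Emit:
{"method": "play_rows", "body": {
  "motion": [-0.148,0.271,0.001,0,0,0.663,0.07,-0.148,0.271,0.001,0,0,0.663,0.07,-0.148,0.271,0.001,0,0,0.663,0.07,-0.148,0.271,0.001,0,0,0.663,0.07,-0.148,0.271,0.001,0,0,0.663,0.07,-0.148,0.271,0.001,0,0,0.663,0.07,-0.148,0.271,0.001,0,0,0.663,0.07,-0.148,0.271,0.001,0,0,0.663,0.07,-0.148,0.271,0.001,0,0,0.663,0.07,-0.148,0.271,0.001,0,0,0.663,0.07]
}}

```text
t: 22.62
tool_pos: [0.5787, -0.2457, 0.2717]
ee_rot: [1.0, -0.001, -0.001, -0.001]
ft_force: [0.8, 0.8, 0.8]
opening: 0.0697
gripper_force: 0.0
```

Emit:
{"method": "play_rows", "body": {
  "motion": [0,0,0,0,0,0,0.07,0,0,0,0,0,0,0.07,0,0,0,0,0,0,0.07]
}}

```text
t: 22.87
tool_pos: [0.5792, -0.2437, 0.2738]
ee_rot: [1.0, 0.001, 0.001, 0.0]
ft_force: [0.6, -0.3, 0.1]
opening: 0.0702
gripper_force: 0.0
```

```bash
python3 - <<'E'
from h import *
rows([(.581,-.246,.28,-1.571),(.581,-.246,.1015,-1.571)])
t=cam("top"); s=cam("side"); cv2.imwrite("pics/s6.png",s);
a=cv2.resize(t[170:230,235:295],None,fx=6,fy=6,interpolation=cv2.INTER_CUBIC); b=cv2.resize(s[180:240,250:310],None,fx=6,fy=6,interpolation=cv2.INTER_CUBIC)
cv2.imwrite("pics/n5.png",np.hstack([a,b]))
E
```

```text
(0.581, -0.246, 0.28, -1.571) -> [ 0.0019  0.0023 -0.0062] [ 0.    -0.002  0.002]
(0.581, -0.246, 0.1015, -1.571) -> [0.0015 0.0022 0.1723] [ 0.    -0.002  0.002]
```

View pics/n5.png

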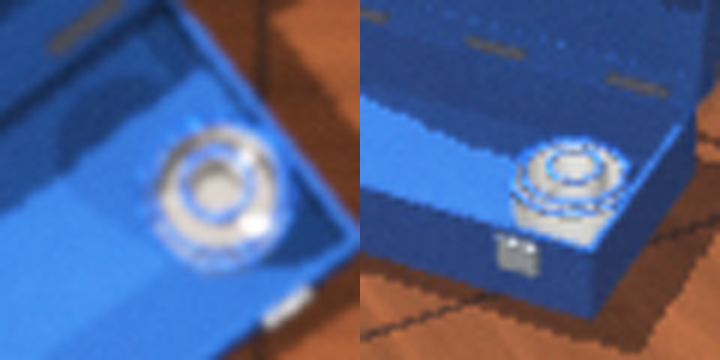

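All three cups are nested and upright, with the small one centred at about (270,201) in the top view. Now the wrench.

Emit:
{"method": "play_rows", "body": {
  "motion": [0.001,0.002,0.04,0,0,0,0.07,0.001,0.002,0.08,0,0,0,0.07,0.001,0.002,0.12,0,0,0,0.07,0.001,0.002,0.15,0,0,0,0.07,0.001,0.002,0.165,0,0,0,0.07,0.001,0.002,0.17,0,0,0,0.07,0.001,0.002,0.17,0,0,0,0.07,0.001,0.002,0.17,0,0,0,0.07]
}}

```text
t: 23.63
tool_pos: [0.5811, -0.2477, 0.105]
ee_rot: [1.0, 0.0, 0.002, 0.001]
ft_force: [1.4, -0.2, 0.8]
opening: 0.0698
gripper_force: 0.0
```

```bash
python3 - <<'E'
from h import *
rows([(.581,-.246,.1005,-1.571)])
E
```

```text
(0.581, -0.246, 0.1005, -1.571) -> [-0.0001 -0.0017  0.0045] [ 0.002 -0.004  0.001]
```

Emit:
{"method": "play_rows", "body": {
  "motion": [0,-0.001,0.004,0,0,0,0.07,0,-0.001,0.004,0,0,0,0.02,0,-0.001,0.004,0,0,0,0.02,0,-0.001,0.004,0,0,0,0.02,0,-0.001,0.004,0,0,0,0.02,0,-0.001,0.004,0,0,0,0.02,0,-0.001,0.004,0,0,0,0.02,0,-0.001,0.004,0,0,0,0.02,0,-0.001,0.004,0,0,0,0.02,0,-0.001,0.004,0,0,0,0.02],
  "force": 20
}}

```text
t: 24.47
tool_pos: [0.5804, -0.2468, 0.0998]
ee_rot: [1.0, -0.0, 0.001, 0.0]
ft_force: [-0.1, -0.0, 1.6]
opening: 0.0357
gripper_force: 20.0
```

Emit:
{"method": "play_rows", "body": {
  "motion": [0,0,0,0,0,0,0.02,0,0,-0.04,0,0,0,0.02,0,0,-0.08,0,0,0,0.02,0,0,-0.12,0,0,0,0.02,0,0,-0.16,0,0,0,0.02,0,0,-0.16,0,0,0,0.02]
}}

```text
t: 24.97
tool_pos: [0.5827, -0.2479, 0.2706]
ee_rot: [1.0, -0.0, 0.009, 0.005]
ft_force: [0.9, 0.3, 1.0]
opening: 0.0359
gripper_force: 20.0
```

```bash
python3 - <<'E'
from h import *
P=B+.0*U+.05*V; print(P); rows([(*P,.26,-.908)])
E
```

```text
[0.4524258  0.18350747]
(np.float64(0.4524257966955401), np.float64(0.1835074664369047), 0.26, -0.908) -> [-0.1304 -0.4315  0.0044] [ 0.015 -0.014 -0.663]
```

Emit:
{"method": "play_rows", "body": {
  "motion": [-0.13,-0.431,0.004,0,0,-0.663,0.02,-0.13,-0.431,0.004,0,0,-0.663,0.02,-0.13,-0.431,0.004,0,0,-0.663,0.02,-0.13,-0.431,0.004,0,0,-0.663,0.02,-0.13,-0.431,0.004,0,0,-0.663,0.02,-0.13,-0.431,0.004,0,0,-0.663,0.02,-0.13,-0.431,0.004,0,0,-0.663,0.02,-0.13,-0.431,0.004,0,0,-0.663,0.02,-0.13,-0.431,0.004,0,0,-0.663,0.02,-0.13,-0.431,0.004,0,0,-0.663,0.02]
}}

```text
t: 25.8
tool_pos: [0.4586, 0.154, 0.255]
ee_rot: [0.946, 0.325, 0.001, 0.0]
ft_force: [0.4, -0.8, -0.5]
opening: 0.0356
gripper_force: 20.0
```

```bash
python3 - <<'E'
from h import *
rows([(.4524,.1835,.26,-.908)])
E
```

```text
(0.4524, 0.1835, 0.26, -0.908) -> [ 0.0132 -0.0271 -0.005 ] [ 0.001 -0.001 -0.   ]
```

Emit:
{"method": "play_rows", "body": {
  "motion": [0.013,-0.027,-0.005,0,0,0,0.02,0.013,-0.027,-0.005,0,0,0,0.02,0.013,-0.027,-0.005,0,0,0,0.02,0.013,-0.027,-0.005,0,0,0,0.02]
}}

```text
t: 26.13
tool_pos: [0.4535, 0.1812, 0.2599]
ee_rot: [0.946, 0.325, 0.0, 0.001]
ft_force: [0.4, -0.4, -0.9]
opening: 0.0356
gripper_force: 20.0
```

```bash
python3 - <<'E'
from h import *
rows([(.4524,.1835,.1045,-.908)])
E
```

```text
(0.4524, 0.1835, 0.1045, -0.908) -> [ 0.0006 -0.0028  0.1554] [ 0.002 -0.     0.   ]
```

Emit:
{"method": "play_rows", "body": {
  "motion": [0,-0.002,0.04,0,0,0,0.02,0,-0.002,0.08,0,0,0,0.02,0,-0.002,0.11,0,0,0,0.02,0,-0.002,0.135,0,0,0,0.02,0,-0.002,0.147,0,0,0,0.02,0,-0.002,0.153,0,0,0,0.02,0,-0.002,0.153,0,0,0,0.02,0,-0.002,0.153,0,0,0,0.02]
}}

```text
t: 26.8
tool_pos: [0.4533, 0.1822, 0.1079]
ee_rot: [0.946, 0.325, 0.001, 0.001]
ft_force: [-0.6, 0.2, 0.2]
opening: 0.0353
gripper_force: 20.0
```

Emit:
{"method": "play_rows", "body": {
  "motion": [0,0,0.001,0,0,0,0.06,0,0,0.001,0,0,0,0.06,0,0,0.001,0,0,0,0.06,0,0,0.001,0,0,0,0.06,0,0,0.001,0,0,0,0.06,0,0,-0.04,0,0,0,0.06,0,0,-0.08,0,0,0,0.06,0,0,-0.12,0,0,0,0.06,0,0,-0.16,0,0,0,0.06,0,0,-0.22,0,0,0,0.06]
}}

```text
t: 27.63
tool_pos: [0.4515, 0.1832, 0.3109]
ee_rot: [0.946, 0.326, 0.001, 0.001]
ft_force: [0.5, -0.0, 0.4]
opening: 0.0597
gripper_force: 0.0
```

Emit:
{"method": "play_rows", "body": {
  "motion": [0,0,-0.04,0,0,0,0.06,0,0,-0.06,0,0,0,0.026,0,0,-0.06,0,0,0,0.026,0,0,-0.06,0,0,0,0.026]
}}

```text
t: 27.97
tool_pos: [0.4522, 0.1834, 0.3705]
ee_rot: [0.946, 0.325, 0.002, 0.001]
ft_force: [-0.9, 0.1, -0.1]
opening: 0.0434
gripper_force: 0.0
```

```bash
python3 - <<'E'
from h import *
x,y,z,f=arc(1.75); rows([(x,y,.36,f)])
s=cam("side"); cv2.imwrite("pics/s7.png",s)
hsv=cv2.cvtColor(s,cv2.COLOR_BGR2HSV)
def lab(x0,y0,x1,y1,m):
    n,l,st,c=cv2.connectedComponentsWithStats(m[y0:y1,x0:x1].astype(np.uint8))
    return [(st[i,4],c[i]+[x0,y0]) for i in range(1,n) if st[i,4]>15]
q=px("side",[.4524,.1835,.014]); print("expected wrench px",q)
x0,y0=int(q[0])-25,int(q[1])-20
print(lab(x0,y0,x0+50,y0+40,hsv[...,1]<110))
for a,c in lab(x0,y0,x0+50,y0+40,hsv[...,1]<110): print(a,on("side",c,.014))
E
```

```text
(np.float64(0.6139), np.float64(0.2461), 0.36, 0.663) -> [0.166  0.05   0.0113] [ 5.000e-03 -1.000e-03 -1.571e+00]
expected wrench px [250.39337735 203.65538313]
[(np.int32(75), array([251.34666667, 205.28      ])), (np.int32(39), array([229.8974359 , 208.53846154]))]
75 [0.45154261 0.17287974 0.014     ]
39 [0.37539814 0.19101948 0.014     ]
```

Emit:
{"method": "play_rows", "body": {
  "motion": [0.166,0.05,0.008,0.005,0,-1.571,0.026,0.166,0.05,0.008,0.005,0,-1.571,0.026,0.166,0.05,0.008,0.005,0,-1.571,0.026,0.166,0.05,0.008,0.005,0,-1.571,0.026,0.166,0.05,0.008,0.005,0,-1.571,0.026,0.166,0.05,0.008,0.005,0,-1.571,0.026,0.166,0.05,0.008,0.005,0,-1.571,0.026,0.166,0.05,0.008,0.005,0,-1.571,0.026,0.166,0.05,0.008,0.005,0,-1.571,0.026,0.166,0.05,0.008,0.005,0,-1.571,0.026]
}}

```text
t: 28.85
tool_pos: [0.6133, 0.2459, 0.3572]
ee_rot: [0.574, 0.819, -0.003, -0.003]
ft_force: [-0.9, 0.5, -0.0]
opening: 0.0261
gripper_force: 0.0
```

```bash
python3 - <<'E'
from h import *
x,y,z,f=arc(1.75); rows([(x,y,.36,f)])
t=cam("top"); s=cam("side"); q=px("top",[.4524,.1835,.014]); print(q)
x0,y0=int(q[0])-35,int(q[1])-45
a=cv2.resize(t[y0:y0+75,x0:x0+100],None,fx=4,fy=4,interpolation=cv2.INTER_CUBIC); b=cv2.resize(s[170:245,215:315],None,fx=4,fy=4,interpolation=cv2.INTER_CUBIC)
cv2.imwrite("pics/n6.png",np.hstack([a,b]))
E
```

```text
(np.float64(0.6139), np.float64(0.2461), 0.36, 0.663) -> [-0.      0.0006 -0.0028] [-0.008 -0.003 -0.315]
[225.53784264 230.83743175]
```

View pics/n6.png

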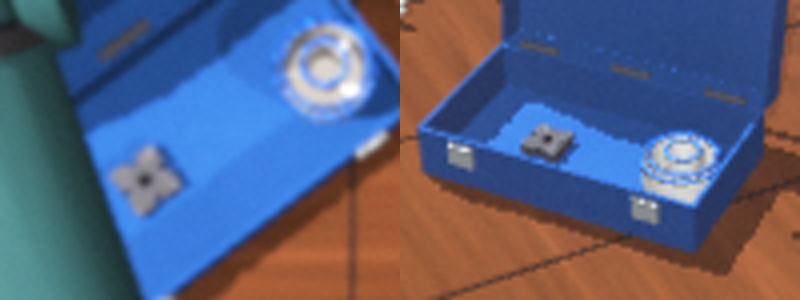

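The wrench lies flat at about (226,230) and the three cups are nested at about (270,202). Now I'll finish the turn above the handle.

Emit:
{"method": "play_rows", "body": {
  "motion": [0,0.001,0,0,0,-0.315,0.026,0,0.001,0,0,0,-0.315,0.026,0,0.001,0,0,0,-0.315,0.026,0,0.001,0,0,0,-0.315,0.026,0,0.001,0,0,0,-0.315,0.026,0,0.001,0,0,0,-0.315,0.026]
}}

```text
t: 29.45
tool_pos: [0.6145, 0.2463, 0.3601]
ee_rot: [0.442, 0.897, -0.001, -0.002]
ft_force: [-0.4, -0.8, -0.7]
opening: 0.0258
gripper_force: 0.0
```

```bash
python3 - <<'E'
from h import *
x,y,z,f=arc(1.75); rows([(x,y,z,f)])
E
```

```text
(np.float64(0.6139), np.float64(0.2461), np.float64(0.2477), 0.663) -> [-0.     -0.0002  0.1124] [-0.003 -0.002 -0.009]
```

Emit:
{"method": "play_rows", "body": {
  "motion": [0,0,0.03,0,0,-0.005,0.026,0,0,0.045,0,0,-0.005,0.026,0,0,0.045,0,0,-0.005,0.026]
}}

```text
t: 29.7
tool_pos: [0.6134, 0.2459, 0.3109]
ee_rot: [0.44, 0.898, -0.003, -0.004]
ft_force: [-0.5, -0.1, -1.1]
opening: 0.0261
gripper_force: 0.0
```

```bash
python3 - <<'E'
from h import *
x,y,z,f=arc(1.75); rows([(x,y,z,f)])
E
```

```text
(np.float64(0.6139), np.float64(0.2461), np.float64(0.2477), 0.663) -> [-0.0005  0.0011  0.0632] [-0.01  -0.005 -0.003]
```

Emit:
{"method": "play_rows", "body": {
  "motion": [0,0.001,0.015,-0.005,0,0,0.026,0,0.001,0.03,-0.005,0,0,0.026,0,0.001,0.045,-0.005,0,0,0.026,0,0.001,0.056,-0.005,0,0,0.026,0,0.001,0.062,-0.005,0,0,0.026,0,0.001,0.062,-0.005,0,0,0.026,0,0.001,0.062,-0.005,0,0,0.026]
}}

```text
t: 30.28
tool_pos: [0.6153, 0.247, 0.2547]
ee_rot: [0.439, 0.898, 0.002, 0.0]
ft_force: [-0.5, -0.2, 0.0]
opening: 0.0258
gripper_force: 0.0
```

Emit:
{"method": "play_rows", "body": {
  "motion": [0,0,0,0,0,0,0,0,0,0,0,0,0,0,0,0,0,0,0,0,0,0,0,0,0,0,0,0,0,0,0,0,0,0,0],
  "force": 20
}}

```text
t: 30.7
tool_pos: [0.6142, 0.246, 0.2556]
ee_rot: [0.439, 0.898, 0.001, -0.0]
ft_force: [-3.8, -3.3, 3.8]
opening: 0.0091
gripper_force: 20.0
```

```bash
python3 - <<'E'
from h import *
rows([arc(1.75*k/20) for k in range(20,9,-1)])
E
```

```text
(np.float64(0.6139), np.float64(0.2461), np.float64(0.2477), 0.663) -> [ 0.0003 -0.0002  0.0079] [ 0.001 -0.001 -0.002]
(np.float64(0.6054), np.float64(0.2395), np.float64(0.2552), 0.663) -> [ 0.0003 -0.0109  0.0004] [ 0.001 -0.001 -0.002]
(np.float64(0.5963), np.float64(0.2325), np.float64(0.2617), 0.663) -> [ 0.0004 -0.0224 -0.0061] [ 0.001 -0.001 -0.002]
(np.float64(0.5869), np.float64(0.2251), np.float64(0.2672), 0.663) -> [ 0.0003 -0.0344 -0.0116] [ 0.001 -0.001 -0.002]
(np.float64(0.5772), np.float64(0.2175), np.float64(0.2716), 0.663) -> [ 0.0003 -0.0467 -0.016 ] [ 0.001 -0.001 -0.002]
(np.float64(0.5672), np.float64(0.2097), np.float64(0.2749), 0.663) -> [ 0.0003 -0.0594 -0.0193] [ 0.001 -0.001 -0.002]
(np.float64(0.5569), np.float64(0.2017), np.float64(0.2771), 0.663) -> [ 0.0003 -0.0724 -0.0215] [ 0.001 -0.001 -0.002]
(np.float64(0.5466), np.float64(0.1936), np.float64(0.2782), 0.663) -> [ 0.0002 -0.0855 -0.0226] [ 0.001 -0.001 -0.002]
(np.float64(0.5363), np.float64(0.1855), np.float64(0.2781), 0.663) -> [ 0.0002 -0.0986 -0.0225] [ 0.001 -0.001 -0.002]
(np.float64(0.5259), np.float64(0.1775), np.float64(0.2768), 0.663) -> [ 0.0002 -0.1117 -0.0212] [ 0.001 -0.001 -0.002]
(np.float64(0.5158), np.float64(0.1695), np.float64(0.2744), 0.663) -> [ 1.000e-04 -1.246e-01 -1.890e-02] [ 0.001 -0.001 -0.002]
```

The bar is gripped, seated 8 mm below the grasp point. I'll follow the arc back, keeping that offset.

Emit:
{"method": "play_rows", "body": {
  "motion": [0,-0.0107,-0.0075,0,0,0,0,0,-0.0222,-0.014,0,0,0,0,0,-0.0342,-0.0195,0,0,0,0,0,-0.0465,-0.0239,0,0,0,0,0,-0.0592,-0.0272,0,0,0,0,0,-0.0722,-0.0294,0,0,0,0,0,-0.0853,-0.0305,0,0,0,0,0,-0.0984,-0.0304,0,0,0,0,0,-0.1115,-0.0291,0,0,0,0,0,-0.1244,-0.0268,0,0,0,0]
}}

```text
t: 31.53
tool_pos: [0.5172, 0.1704, 0.2826]
ee_rot: [0.439, 0.899, 0.004, 0.002]
ft_force: [0.1, 0.6, -1.7]
opening: 0.0092
gripper_force: 20.0
```

```bash
python3 - <<'E'
from h import *
p=read_state()["tool_pos"]; print((p[:2]-B)@U-.075,p[2]-.078-.05)
T=[arc(1.75*k/20) for k in (10,9,8,7,6,5,4,3,2,1,.5,0)]; rows([(a,b,z+.008,f) for a,b,z,f in T])
E
```

```text
-0.032021474124831674 0.15462814355371612
(np.float64(0.5158), np.float64(0.1695), np.float64(0.2824), 0.663) -> [ 0.0001 -0.0017  0.0002] [ 0.008 -0.    -0.001]
(np.float64(0.5058), np.float64(0.1617), np.float64(0.2789), 0.663) -> [ 0.0001 -0.0144  0.0036] [ 0.008 -0.    -0.001]
(np.float64(0.4961), np.float64(0.1541), np.float64(0.2743), 0.663) -> [ 0.0001 -0.0267  0.0081] [ 0.008 -0.    -0.001]
(np.float64(0.4867), np.float64(0.1468), np.float64(0.2687), 0.663) -> [ 0.0001 -0.0387  0.0136] [ 0.008 -0.    -0.001]
(np.float64(0.4778), np.float64(0.1399), np.float64(0.262), 0.663) -> [ 0.0001 -0.05    0.0202] [ 0.008 -0.    -0.001]
(np.float64(0.4694), np.float64(0.1333), np.float64(0.2544), 0.663) -> [ 0.0001 -0.0607  0.0277] [ 0.008 -0.    -0.001]
(np.float64(0.4615), np.float64(0.1271), np.float64(0.24580000000000002), 0.663) -> [ 0.     -0.0708  0.0362] [ 0.008 -0.    -0.001]
(np.float64(0.4542), np.float64(0.1215), np.float64(0.2364), 0.663) -> [ 0.0001 -0.0801  0.0456] [ 0.008 -0.    -0.001]
(np.float64(0.4476), np.float64(0.1163), np.float64(0.2263), 0.663) -> [ 0.0001 -0.0886  0.0556] [ 0.008 -0.    -0.001]
(np.float64(0.4418), np.float64(0.1118), np.float64(0.2154), 0.663) -> [ 0.0001 -0.096   0.0664] [ 0.008 -0.    -0.001]
(np.float64(0.4391), np.float64(0.1097), np.float64(0.20980000000000001), 0.663) -> [ 0.0001 -0.0995  0.072 ] [ 0.008 -0.    -0.001]
(np.float64(0.4367), np.float64(0.1078), np.float64(0.20400000000000001), 0.663) -> [ 1.000e-04 -1.026e-01  7.780e-02] [ 0.008 -0.    -0.001]
```

Emit:
{"method": "play_rows", "body": {
  "motion": [0,-0.0144,0.0036,0,0,0,0,0,-0.0267,0.0081,0,0,0,0,0,-0.0387,0.0136,0,0,0,0,0,-0.05,0.0202,0,0,0,0,0,-0.0607,0.0277,0,0,0,0,0,-0.066,0.0319,0,0,0,0,0,-0.0708,0.0362,0,0,0,0,0,-0.0756,0.0408,0,0,0,0,0,-0.0801,0.0456,0,0,0,0]
}}

```text
t: 32.28
tool_pos: [0.4537, 0.1212, 0.2348]
ee_rot: [0.439, 0.899, 0.002, 0.0]
ft_force: [-2.4, -0.2, 0.6]
opening: 0.0091
gripper_force: 20.0
```

```bash
python3 - <<'E'
from h import *
T=[arc(1.75*k/20) for k in (3,2.5,2,1.5,1,.5,0)]; rows([(a,b,z+.008,f) for a,b,z,f in T])
E
```

```text
(np.float64(0.4542), np.float64(0.1215), np.float64(0.2364), 0.663) -> [-0.0001  0.0006 -0.0016] [ 0.004 -0.002 -0.001]
(np.float64(0.4508), np.float64(0.1188), np.float64(0.2315), 0.663) -> [-0.0002 -0.0038  0.0032] [ 0.004 -0.002 -0.001]
(np.float64(0.4476), np.float64(0.1163), np.float64(0.2263), 0.663) -> [-0.0002 -0.0079  0.0084] [ 0.004 -0.002 -0.001]
(np.float64(0.4446), np.float64(0.114), np.float64(0.221), 0.663) -> [-0.0002 -0.0117  0.0137] [ 0.004 -0.002 -0.001]
(np.float64(0.4418), np.float64(0.1118), np.float64(0.2154), 0.663) -> [-0.0002 -0.0152  0.0193] [ 0.004 -0.002 -0.001]
(np.float64(0.4391), np.float64(0.1097), np.float64(0.20980000000000001), 0.663) -> [-0.0002 -0.0187  0.0249] [ 0.004 -0.002 -0.001]
(np.float64(0.4367), np.float64(0.1078), np.float64(0.20400000000000001), 0.663) -> [-0.0002 -0.0218  0.0307] [ 0.004 -0.002 -0.001]
```

Emit:
{"method": "play_rows", "body": {
  "motion": [0,-0.0038,0.0032,0,0,0,0,0,-0.0079,0.0084,0,0,0,0,0,-0.0117,0.0137,0,0,0,0,0,-0.0152,0.0193,0,0,0,0,0,-0.0187,0.0249,0,0,0,0,0,-0.0203,0.0279,0,0,0,0,0,-0.0218,0.0307,0,0,0,0,0,-0.0218,0.0307,0,0,0,0,0,-0.0218,0.0312,0,0,0,0]
}}

```text
t: 33.03
tool_pos: [0.4365, 0.1079, 0.2033]
ee_rot: [0.439, 0.899, 0.002, -0.0]
ft_force: [-2.6, 1.1, 1.0]
opening: 0.0093
gripper_force: 20.0
```

```bash
python3 - <<'E'
from h import *
a,b,z,f=arc(0); rows([(a,b,z+.008,f)])
t=cam("top"); hsv=cv2.cvtColor(t,cv2.COLOR_BGR2HSV)
C=[(261.6,163.6),(296.2,208),(213.2,271.8),(178.4,225.4)]
m=((hsv[...,0]>100)&(hsv[...,0]<125)&(hsv[...,1]>120)&(hsv[...,2]>60)).astype(np.uint8); m[:,:170]=0;m[:,310:]=0;m[290:]=0;m[:150]=0
ys,xs=np.nonzero(m); print("right tip",xs.max(),ys[xs.argmax()],"top tip",ys.min(),xs[ys.argmin()])
E
```

```text
(np.float64(0.4367), np.float64(0.1078), np.float64(0.20400000000000001), 0.663) -> [-0.0002  0.0001 -0.0007] [ 0.003 -0.002 -0.001]
right tip 294 206 top tip 165 259
```

Emit:
{"method": "play_rows", "body": {
  "motion": [0,0,0.001,0,0,0,0,0,0,0.002,0,0,0,0,0,0,0.003,0,0,0,0,0,0,0.004,0,0,0,0,0,0,0.004,0,0,0,0]
}}

```text
t: 33.5
tool_pos: [0.4365, 0.108, 0.2031]
ee_rot: [0.439, 0.899, 0.002, 0.0]
ft_force: [-10.3, -0.3, 14.8]
opening: 0.0094
gripper_force: 20.0
```

The force rose with no movement, so the lid is fully down. I'll release and withdraw.

Emit:
{"method": "play_rows", "body": {
  "motion": [0,0,-0.004,0,0,0,0,0,0,-0.004,0,0,0,0.05,0,0,-0.004,0,0,0,0.05,0,0,-0.004,0,0,0,0.05,0,0,-0.004,0,0,0,0.05,0,0,-0.004,0,0,0,0.05,0,0,-0.004,0,0,0,0.05,0,0,-0.004,0,0,0,0.05,0,0,-0.004,0,0,0,0.05]
}}

```text
t: 34.25
tool_pos: [0.4368, 0.108, 0.2033]
ee_rot: [0.439, 0.899, 0.002, 0.0]
ft_force: [-0.1, -0.5, 0.9]
opening: 0.0497
gripper_force: 0.0
```

Emit:
{"method": "play_rows", "body": {
  "motion": [0,0,-0.03,0,0,0,0.05,0,0,-0.07,0,0,0,0.05,0,0,-0.11,0,0,0,0.05,0,0,-0.14,0,0,0,0.05,0,0,-0.14,0,0,0,0.05]
}}

```text
t: 34.67
tool_pos: [0.4383, 0.1077, 0.3514]
ee_rot: [0.439, 0.898, 0.006, 0.006]
ft_force: [0.8, -0.7, 0.7]
opening: 0.0498
gripper_force: 0.0
```

```bash
python3 - <<'E'
from h import *
s=cam("side"); hsv=cv2.cvtColor(s,cv2.COLOR_BGR2HSV); o=cv2.imread("pics/side0.png")
d=np.abs(s.astype(int)-o).max(2)
print("lid region diff frac",(d[170:235,215:308]>40).mean(), "bright blue hull")
for im in (s,o):
    h=cv2.cvtColor(im,cv2.COLOR_BGR2HSV); m=((h[...,0]>100)&(h[...,0]<125)&(h[...,1]>120)&(h[...,2]>60))[150:245,210:315]
    ys,xs=np.nonzero(m); print(xs.min()+210,xs.max()+210,ys.min()+150,ys.max()+150,len(xs))
E
```

```text
lid region diff frac 0.04648469809760132 bright blue hull
219 305 174 232 3114
219 314 174 244 3126
```

```bash
python3 -c "
from cell import job
print(job.sign_off())"
```

```text
the job is handed in; nothing more can be done
None
```

I opened the lid onto its stop, nested the three white cups present (sizes 1, 2 and 5) upright in the toolbox, laid the spoke wrench flat beside them, lowered the lid fully shut under control and handed the job in; the sign-off gave no verdict.

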